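# Load a cell compression press and tighten it with the click wrench

## Robot

A 6-joint arm with a two-finger parallel gripper is mounted at the origin on a cart in front of the work surface, level with it; the furniture and walls round the work are solid. World frame = base frame: x ahead of the robot, y to its left, z up, the work surface at z = 0. Lengths are in m, angles in rad, forces in N, time in s.
With the tool pointing down it reaches from about 0.25 to 0.775 m from the base axis. Payload 4 kg.
Tool frame: the origin (TCP) lies at the centre of the arm's flange, where the gripper is bolted on; the fingertips stand 173 mm ahead of it and the grasp point (between the pads) lies 155 mm ahead of it; z points along the fingers, y is the direction in which the jaws open and shut (so a half turn about z gives the same grasp; the last joint's range is limited). The gripper opens to 85 mm and grips with 20 to 120 N. Pads are 22 mm wide; open, the fingers measure 114 mm over their backs; the gripper's body (76 mm by 85 mm) begins 54 mm behind the grasp point. The pads swing forward as they close: fully open they stand 13 mm farther back than shut.
Start: joints at [1.166, 0.087, 1.371, -0, 1.684, -0.103], TCP at [0.163, 0.525, 0.405] pointing down, gripper open.
Joint ranges: [-3.1, 3.1], [-0.76, 2.03], [0.27, 2.55], [-1.08, 4.22], [0.17, 2.65], [-2.57, 2.57]. Speed limits (rad/s): [2.79, 2.79, 3.14, 3.14, 3.14, 3.14].

## Interface

Orientations are given as [roll, pitch, yaw] about the fixed x, y, z axes, in that order (R = Rz(yaw) Ry(pitch) Rx(roll)).
In Python, from rig import ctrl gives the robot as it stands.
- The arm moves only by the tool drive_tool, never from a script. Its argument "plan" is one flat list of numbers, 7 for each row, row after row: the finger opening in mm, from 0 to 85.4, then the shift along the tool's x, y, z in mm, then the turn, a rotation vector about the tool's x, y, z in degrees. A call has 1 to 12 rows; each row is the pose to reach, as a shift and turn from the pose measured when the call began, along the tool's axes at that moment; what a row does not reach only later rows make up. A row lasts 1/8 s, in which the tool goes at most 62.5 mm and 10.7 degrees, less where a joint would pass 70% of its speed; a pose out of reach is approached as far as the arm can. A call with a gripper value outside its range is refused whole. The fingers move at their own pace and stop on an object; "force" is the grip in N (left out, the last holds). Time passes only in rows, so rows that repeat a pose let the fingers close. It gives the time, the measured TCP pose, the force and the opening at its end, in the units of the state.
- ctrl.read_state(): the state, without advancing time (a new reading comes with each control period).
- ctrl.grab_frame(name): name is "side" or "top" or "wrist"; returns (picture, depth): 400x640x3 uint8, red, green, blue; 400x640 float32, m along the optical axis (not along the pixel's ray), 0 where there is no reading.
- ctrl.camera_model(name): a dict with "fovy" (degrees; the focal length in pixels is half the picture's height over the tangent of half this angle, whatever the lens; pixels are square), "cx", "cy" (the principal point, pixels), "k1" (the pictures are not rectified: a ray, as slopes to the right and down, at radius r is drawn at 1 + k1 r^2 times it, then the intrinsics apply), "pose" (4x4, takes a point from camera to world coordinates). Camera axes: x right, y up, looking along -z (the intrinsics and any distortion apply to the point x, -y, -z); pixel columns grow to the right and rows downward; lengths in m; the calibration is good to about 2 mm. A picture is of the moment at which its call begins: read the wrist's pose just before it. camera_model takes no time and is no camera call; for the wrist camera it gives the pose at the moment of the call.
- ctrl.close_job(): hands the job in, once; it reports no verdict.
The state is a dict: "time_s": time; "qpos": joint angles; "qvel": joint speeds; "joint_efforts": joint torques, N m; "ee_pos": TCP position; "ee_rot": TCP orientation; "wrist_force": force on the tool from outside, world axes, zero at the start; "torque": the same for the moment, N m; "width": finger opening in m.
Only numpy, scipy, OpenCV 4.12 (cv2) and the standard library are available. Lean on these libraries where they do the work, as an engineer would, in place of code of your own. Each camera call takes 0.05 s, during which the arm holds its last target. There are 200 camera calls.

## Task

Swing the click wrench on the press back anticlockwise to its end so that the press is fully open, lay all the blue-sleeved cells flat and side by side on the open front of the press bed, before the yellow line and pointing into the press, then take the straightedge by its rib and push the whole row with it under the pressure plate until every cell is fully home against the back stop. Lay the straightedge back flat on its grey mat, and turn the wrench clockwise until the plate is tight and the wrench gives at its neck, then stop at once, ease it back so that it resets, and let go. Do not knock over or shove the brown bottle or the black resistor block.

Things in the scene. Friction and masses are not known exactly. Their poses are not given: they have to be found in the camera images.
- press: Cell compression press, fixed; origin at bench height; x points into the press from its open front, y left, z up. Base x -0.175 to 0.145, y +-0.144; flat bed at z 0.012. Cells are laid on the open front part, before the thin yellow line at x -0.002. A cell lying fully home has its centre at x 0.0675 and its near end at x 0.020
- stop_face (a point): point at bed height in the middle of the front face of the nylon-faced, slippery back stop (press frame x 0.115), which is 242 mm wide and 30 mm high
- beam_front (a point): middle of the lower front edge of the bridge's beam (press frame x 0.0575, z 0.066). Beam: 40 mm deep, 288 mm wide, top at z 0.092 (bushes and plate guide rods on it up to z 0.111). It stands on two posts, 40 mm deep and 22 mm wide, at y +-0.133: 244 mm clear between them
- plate_under (a point): middle of the underside of the pressure plate hanging under the beam: 75 mm deep (press frame x 0.035 to 0.110), 236 mm wide, 14 mm thick; 26 mm above the bed with the spindle at 0, 20 mm when tight on the cells
- spindle_axis (a point): point on the vertical axis of the press spindle, at the height of the wrench's centre line (press frame x 0.0775, y 0, z 0.140)
- spindle (a joint): press spindle with the wrench head on it, rad; grows clockwise from above and lowers the plate 5 mm per rad. At value q the wrench points at -90 degrees - q in the press frame (0: to the right). 0 is fully open; starts half closed, 0.85 to 1.1; firm end (tight) at 1.25. Friction: about 3 N at the grip; stays where it is left
- wrench (a joint): bend of the click wrench at its neck, rad; 0 = straight. A preloaded spring keeps it straight up to about 11 N sideways at the grip; with the spindle tight it then gives clockwise at little more force, to a hard end at 0.34. It springs straight when the load is off. Bent by 0.10 it has clicked; beyond 0.30 it is being forced
- wrench_grip (a point): middle of the wrench's black rubber grip, a level bar 22 mm thick, 135 mm from the spindle axis and 100 mm beyond the neck pivot; the grip reaches from 91 to 173 mm from the axis; 140 mm above the bench, 48 mm above the beam. x of its frame points along the wrench away from the spindle, z up
- wrench_neck (a point): the breakaway pivot at the wrench's neck, 35 mm from the spindle axis, 140 mm above the bench
- straightedge: Aluminium straightedge: a flat bar 60 mm (x) x 250 mm (y) x 10 mm with a grip rib standing on it, 14 mm thick (x), 110 mm long (y), centred at x = -0.018, from z = 0.010 to 0.048. Origin at the middle of its underside; x points to its pushing edge, which lies at x = +0.030; 0.25 kg. It starts flat on the mat
- edge (a point): middle of the straightedge's pushing edge, faced with slippery white nylon, at half its 10 mm thickness
- rib (a point): grip point in the straightedge's rib, 36 mm above its underside, 48 mm behind the pushing edge; frame as the straightedge's
- mat: grey mat on the bench to the left of the press, 80 mm (x) x 285 mm (y), 2 mm thick, fixed; origin at the middle of its underside; home of the straightedge, whose y lies along the mat's y
- cell_0: rigid battery cell, 95 mm (x) x 36 mm (y) x 20 mm (z), aluminium with a blue sleeve round its middle and bare silver ends; about 0.1 to 0.2 kg; origin at the middle of its underside; lies flat on the bench to the right of the press at the start. Two to four cells are present; either end may point into the press
- cell_1: rigid battery cell, 95 mm (x) x 36 mm (y) x 20 mm (z), aluminium with a blue sleeve round its middle and bare silver ends; about 0.1 to 0.2 kg; origin at the middle of its underside; lies flat on the bench to the right of the press at the start. Two to four cells are present; either end may point into the press
- cell_2: rigid battery cell, 95 mm (x) x 36 mm (y) x 20 mm (z), aluminium with a blue sleeve round its middle and bare silver ends; about 0.1 to 0.2 kg; origin at the middle of its underside; lies flat on the bench to the right of the press at the start. Two to four cells are present; either end may point into the press
- cell_3: rigid battery cell, 95 mm (x) x 36 mm (y) x 20 mm (z), aluminium with a blue sleeve round its middle and bare silver ends; about 0.1 to 0.2 kg; origin at the middle of its underside; lies flat on the bench to the right of the press at the start. Two to four cells are present; either end may point into the press
- probe_stand: four-point probe stand on the bench to the right of the press, fixed: brown base 296 mm (x) x 202 mm (y), 23 mm high, with a column and a red lever up to 298 mm high; origin at the middle of its underside; keep the arm clear of it
- bottle: brown bottle, 50 mm across, 101 mm high, standing; origin at the middle of its underside; to be left alone
- resistor: black resistor block with two binding posts, 46 x 66 x 48 mm; origin at the middle of its underside; to be left alone

How it is judged:
On the way, in this order (a step that is already met when the one before it is completed fails the run):
1. the press is fully open: the wrench is swung back to its end (value of joint spindle below 0.12 rad), for 0.2 s.
2. all cells lie flat on the press bed before the yellow line, side by side and roughly pointing into the press (x of cell_0 in the frame of press between -0.135 and 0 m and y of cell_0 in the frame of press between -0.115 and 0.115 m and z of cell_0 in the frame of press between 0.008 and 0.017 m and angle between the x axis of each of cell_0, cell_1, cell_2, cell_3 and the x axis of press, either way round below 0.35 rad and linear speed of each of cell_0, cell_1, cell_2, cell_3 below 0.03 m/s and x of cell_1 in the frame of press between -0.135 and 0 m and y of cell_1 in the frame of press between -0.115 and 0.115 m and z of cell_1 in the frame of press between 0.008 and 0.017 m and x of cell_2 in the frame of press between -0.135 and 0 m and y of cell_2 in the frame of press between -0.115 and 0.115 m and z of cell_2 in the frame of press between 0.008 and 0.017 m and x of cell_3 in the frame of press between -0.135 and 0 m and y of cell_3 in the frame of press between -0.115 and 0.115 m and z of cell_3 in the frame of press between 0.008 and 0.017 m), for 0.2 s.
3. all cells are fully home against the back stop, with the straightedge's pushing edge at their near ends (x of cell_0 in the frame of press between 0.0625 and 0.073 m and z of cell_0 in the frame of press between 0.008 and 0.017 m and y of cell_0 in the frame of press between -0.115 and 0.115 m and angle between the x axis of each of cell_0, cell_1, cell_2, cell_3 and the x axis of press, either way round below 0.09 rad and x of cell_1 in the frame of press between 0.0625 and 0.073 m and z of cell_1 in the frame of press between 0.008 and 0.017 m and y of cell_1 in the frame of press between -0.115 and 0.115 m and x of cell_2 in the frame of press between 0.0625 and 0.073 m and z of cell_2 in the frame of press between 0.008 and 0.017 m and y of cell_2 in the frame of press between -0.115 and 0.115 m and x of cell_3 in the frame of press between 0.0625 and 0.073 m and z of cell_3 in the frame of press between 0.008 and 0.017 m and y of cell_3 in the frame of press between -0.115 and 0.115 m and x of edge in the frame of press between 0.008 and 0.03 m and y of edge in the frame of press between -0.1 and 0.1 m and angle between the x axis of straightedge and the x axis of press, either way round below 0.12 rad), for 0.1 s.
4. with the cells home and the spindle tight, the wrench gives at its neck (x of cell_0 in the frame of press between 0.0625 and 0.073 m and z of cell_0 in the frame of press between 0.008 and 0.017 m and y of cell_0 in the frame of press between -0.115 and 0.115 m and angle between the x axis of each of cell_0, cell_1, cell_2, cell_3 and the x axis of press, either way round below 0.09 rad and x of cell_1 in the frame of press between 0.0625 and 0.073 m and z of cell_1 in the frame of press between 0.008 and 0.017 m and y of cell_1 in the frame of press between -0.115 and 0.115 m and x of cell_2 in the frame of press between 0.0625 and 0.073 m and z of cell_2 in the frame of press between 0.008 and 0.017 m and y of cell_2 in the frame of press between -0.115 and 0.115 m and x of cell_3 in the frame of press between 0.0625 and 0.073 m and z of cell_3 in the frame of press between 0.008 and 0.017 m and y of cell_3 in the frame of press between -0.115 and 0.115 m and value of joint spindle above 1.2 rad and value of joint wrench above 0.1 rad).
At the end, for the whole second after the job is handed in: Every cell lies flat under the plate within 5 mm of the back stop, square within 5 degrees; spindle above 1.19 rad, wrench below 0.05 rad; straightedge flat and still on its mat, centre within 30 mm across and 40 mm along, within 14 degrees of its direction (x of cell_0 in the frame of press between 0.0625 and 0.073 m and z of cell_0 in the frame of press between 0.008 and 0.017 m and y of cell_0 in the frame of press between -0.115 and 0.115 m and angle between the x axis of each of cell_0, cell_1, cell_2, cell_3 and the x axis of press, either way round below 0.09 rad and x of cell_1 in the frame of press between 0.0625 and 0.073 m and z of cell_1 in the frame of press between 0.008 and 0.017 m and y of cell_1 in the frame of press between -0.115 and 0.115 m and x of cell_2 in the frame of press between 0.0625 and 0.073 m and z of cell_2 in the frame of press between 0.008 and 0.017 m and y of cell_2 in the frame of press between -0.115 and 0.115 m and x of cell_3 in the frame of press between 0.0625 and 0.073 m and z of cell_3 in the frame of press between 0.008 and 0.017 m and y of cell_3 in the frame of press between -0.115 and 0.115 m and value of joint spindle above 1.19 rad and value of joint wrench below 0.05 rad and x of straightedge in the frame of mat between -0.03 and 0.03 m and y of straightedge in the frame of mat between -0.04 and 0.04 m and height (world z) of straightedge below 0.008 m and angle between straightedge's own z axis and vertical below 0.1 rad and angle between the y axis of straightedge and the y axis of mat, either way round below 0.25 rad and linear speed of straightedge below 0.02 m/s); the robot touches nothing.
It fails at once if the wrench is forced on after it has given (bent beyond 0.30 rad) (value of joint wrench above 0.3 rad).
It fails at once if the brown bottle or the black resistor block is knocked over or shoved more than 5 cm (distance of any of bottle, resistor from where it was at the start of the episode above 0.05 m or angle between any of bottle, resistor's own z axis and vertical above 0.5 rad).
Of cell_0, cell_1, cell_2, cell_3 only 2 to 4 are there at a start; the rules pass over those that are not, and their reading is None.
At some moment in a run one of cell_0, cell_1, cell_2, cell_3, straightedge may be knocked a few centimetres aside while the robot is not near it.
Once in a run the grip may slacken for a moment while it holds something.
It also fails if it takes over 210 s, if anything falls off the work surface, if the arm or the gripper's body presses on something with over 40 N, if the wrist force passes 120 N, or if a joint passes its speed limit or range.

## Working session

There is one attempt and no reset: what is moved stays moved. The work goes in short steps, Python scripts to look and compute and a tool call to move; the robot and the scene stay as the last step left them, time stands still between calls to the robot, and variables do not carry over. Pictures are saved under pics/ and viewed, about 12 in all and at most 16, crops included, and the job is handed in when it is done.

Besides the shell and the picture viewer there is one more tool, called after "Request:" as a command line: name --argument value ..., lists and objects as JSON in quotes. drive_tool: Moves the arm, as the interface text tells. Its arguments: {"type":"object","properties":{"plan":{"type":"array","items":{"type":"number"}},"force":{"type":"number"}},"required":["plan"]}

```bash
ls; mkdir -p pics; cat > h.py <<'E'
import numpy as np, cv2
from rig import ctrl
from scipy.spatial.transform import Rotation as Rn
def grab(n,save=None):
    m=ctrl.camera_model(n); im,d=ctrl.grab_frame(n)
    if save: cv2.imwrite(f'pics/{save}.png',im[:,:,::-1])
    return im,d,m
def rays(m,uv):
    uv=np.atleast_2d(np.asarray(uv,float)); f=200/np.tan(np.radians(m['fovy'])/2)
    p=(uv-[m['cx'],m['cy']])/f; q=p.copy()
    for _ in range(20): q=p/(1+m['k1']*(q**2).sum(1,keepdims=True))
    d=np.c_[q[:,0],-q[:,1],-np.ones(len(q))]; P=np.array(m['pose'])
    return P[:3,3],d@P[:3,:3].T
def onplane(m,uv,z):
    o,d=rays(m,uv); return o+d*((z-o[2])/d[:,2])[:,None]
def cloud(m,d):
    v,u=np.mgrid[0:400,0:640]; uv=np.c_[u.ravel(),v.ravel()]
    o,r=rays(m,uv); P=o+r*d.reshape(-1,1); P[d.ravel()==0]=np.nan
    return P.reshape(400,640,3)
def proj(m,X):
    P=np.array(m['pose']); c=(np.atleast_2d(X)-P[:3,3])@P[:3,:3]; f=200/np.tan(np.radians(m['fovy'])/2)
    q=np.c_[c[:,0]/-c[:,2],-c[:,1]/-c[:,2]]; q=q*(1+m['k1']*(q**2).sum(1,keepdims=True))
    return q*f+[m['cx'],m['cy']]
def tool():
    s=ctrl.read_state(); return s,np.array(s['ee_pos']),Rn.from_euler('xyz',s['ee_rot'])
def goto(p,yaw=None,pitch=0.0,R=None):
    "shift mm / rotvec deg from present pose for TCP target p; tool pointing down, tool y axis at world angle yaw"
    s,e,R0=tool()
    if R is None:
        y=np.array([np.cos(yaw),np.sin(yaw),0]); z=np.array([0,0,-1.]); R=Rn.from_matrix(np.c_[np.cross(y,z),y,z])
    sh=R0.inv().apply(np.array(p)-e)*1000; rv=(R0.inv()*R).as_rotvec(degrees=True)
    return sh.round(1),rv.round(1)
E
python3 - <<'E'
from h import *
s=ctrl.read_state(); print(s)
for n in('top','side','wrist'):
    im,d,m=grab(n,n+'0'); print(n,m['fovy'],m['k1'],np.round(m['pose'],3).tolist())
E
```

```text
pics
{'time_s': 0.0, 'qpos': array([ 1.16589377e+00,  8.79613386e-02,  1.37227199e+00, -1.82093678e-05,
        1.68361215e+00, -1.03112235e-01]), 'qvel': array([ 0.00089271, -0.00222462,  0.00081028, -0.00179998,  0.00109517,
        0.0016526 ]), 'joint_efforts': array([ 3.81882373e-04, -3.51863158e+01, -3.13275111e+01,  2.61427743e-05,
        1.05882480e-02, -7.11400986e-06]), 'ee_pos': array([0.16344344, 0.52503037, 0.40352623]), 'ee_rot': array([-3.13934992e+00, -2.13880831e-04,  2.83980006e+00]), 'wrist_force': array([0.11398972, 0.46671713, 0.44896741]), 'torque': array([ 0.02909723, -0.04363675, -0.01943887]), 'width': 0.08533983358088137}
top 57.2288637205107 -0.08483333740027096 [[0.023, 0.995, -0.099, 0.368], [-1.0, 0.022, -0.009, 0.008], [-0.007, 0.099, 0.995, 1.518], [0.0, 0.0, 0.0, 1.0]]
side 47.39929777014817 -0.09398102017461833 [[0.918, 0.238, -0.316, -0.018], [-0.396, 0.523, -0.755, -1.261], [-0.015, 0.818, 0.575, 1.096], [0.0, 0.0, 0.0, 1.0]]
wrist 63.856790469701025 -0.04634026031190628 [[0.299, -0.911, -0.283, 0.091], [0.954, 0.285, 0.092, 0.549], [-0.003, -0.298, 0.955, 0.372], [0.0, 0.0, 0.0, 1.0]]
```

View pics/top0.png

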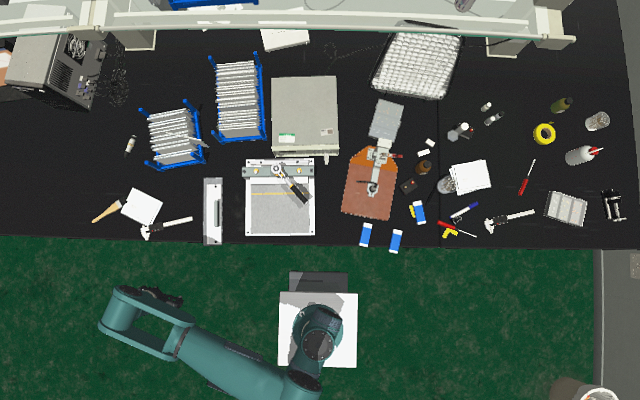

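View pics/side0.png

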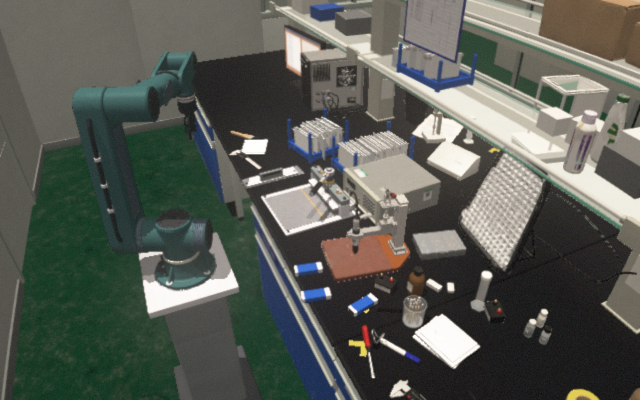

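Top view: press around (280,197) open toward the robot, the wrench pointing down-right (295,185), straightedge at (212,211), three blue cells at (366,235), (397,241), (419,212), bottle (424,167), resistor (408,185). I'll measure these roughly.

```bash
cat >> h.py <<'E'
def blobs(mask,amin=20):
    n,l,st,c=cv2.connectedComponentsWithStats(mask.astype(np.uint8)); return [(l==i) for i in range(1,n) if st[i,4]>=amin]
def rect(m,b,z):
    c=max(cv2.findContours(b.astype(np.uint8),cv2.RETR_EXTERNAL,cv2.CHAIN_APPROX_NONE)[0],key=cv2.contourArea).reshape(-1,2)
    P=onplane(m,c,z)[:,:2]; (cx,cy),(w,h),a=cv2.minAreaRect((P*1000).astype(np.float32))
    v,u=np.nonzero(b); cen=onplane(m,np.c_[u,v],z)[:,:2].mean(0)
    if w<h: w,h,a=h,w,a+90
    return cen.round(4),(round(cx/1000,4),round(cy/1000,4)),(round(w,1),round(h,1)),round((a+90)%180-90,1)
def blue(im):
    h=cv2.cvtColor(im,cv2.COLOR_RGB2HSV); return (h[...,0]>100)&(h[...,0]<120)&(h[...,1]>150)&(h[...,2]>100)
E
python3 - <<'E'
from h import *
im,d,m=grab('top','top1'); C=cloud(m,d)
for b in blobs(blue(im)):
    r=rect(m,b,.02)
    if r[0][0]<.6: print('blue',b.sum(),r)
# white press base / straightedge: bright, grey low-sat in region
h=cv2.cvtColor(im,cv2.COLOR_RGB2HSV)
# press mask: height>0.006 region
z=C[...,2]
for (u,v) in [(280,230),(280,205),(280,171),(248,171),(310,171),(212,211),(212,190),(299,192),(304,200),(366,245),(366,235),(408,185),(424,167),(370,210),(370,185),(250,180)]:
    print((u,v),C[v,u].round(3),im[v,u])
big=cv2.resize(im[145:255,190:440],None,fx=3.2,fy=3.2,interpolation=cv2.INTER_CUBIC); cv2.imwrite('pics/crop1.png',big[:,:,::-1])
E
```

```text
blue 29 (array([ 0.5201, -0.635 ]), (0.5203, -0.6348), (38.8, 12.9), -63.2)
blue 141 (array([ 0.4801, -0.4065]), (0.48, -0.4065), (62.8, 37.7), 12.4)
blue 149 (array([ 0.3846, -0.1831]), (0.3846, -0.1834), (64.1, 38.0), -11.8)
blue 151 (array([ 0.3603, -0.3059]), (0.3607, -0.3061), (64.5, 38.9), -11.8)
(280, 230) [0.398 0.165 0.012] [195 196 193]
(280, 205) [0.502 0.168 0.01 ] [191 193 189]
(280, 171) [0.619 0.158 0.15 ] [171 171 173]
(248, 171) [0.626 0.291 0.095] [178 191 184]
(310, 171) [0.631 0.045 0.094] [125 129 129]
(212, 211) [0.47  0.451 0.012] [248 248 247]
(212, 190) [0.558 0.455 0.013] [246 246 246]
(299, 192) [0.54  0.083 0.149] [44 44 44]
(304, 200) [0.51  0.064 0.151] [48 48 46]
(366, 245) [ 0.345 -0.188  0.017] [255 255 255]
(366, 235) [ 0.386 -0.188  0.017] [ 61 140 234]
(408, 185) [ 0.595 -0.358  0.026] [57 57 51]
(424, 167) [ 0.659 -0.407  0.09 ] [70 50 29]
(370, 210) [ 0.488 -0.202  0.023] [161 113  92]
(370, 185) [ 0.577 -0.188  0.119] [185 191 184]
(250, 180) [0.598 0.29  0.048] [249 249 249]
```

View pics/crop1.png

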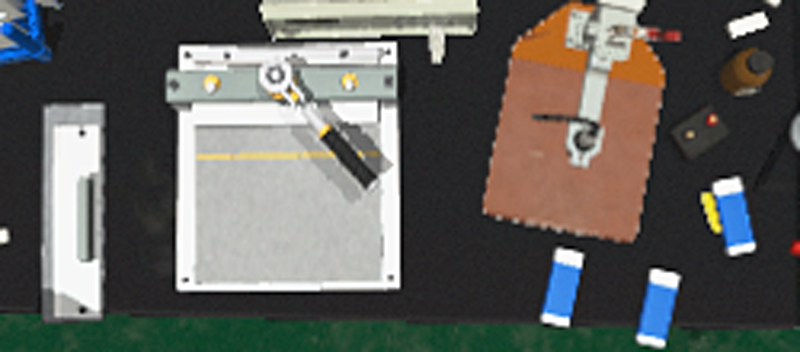

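Three cells, and the rib sits on the press side of the straightedge, so its pushing edge faces +y. Next I move the wrist camera over the press for precise poses.

```bash
python3 - <<'E'
from h import *
print(goto([.44,.20,.5],np.pi/2))
E
```

```text
(array([-360.7, -228.3,  -95.8]), array([ -0.1,  -0. , -17.3]))
```

Request:
drive_tool --plan '[85,-361,-228,-96,0,0,-17.3,85,-361,-228,-96,0,0,-17.3,85,-361,-228,-96,0,0,-17.3,85,-361,-228,-96,0,0,-17.3,85,-361,-228,-96,0,0,-17.3,85,-361,-228,-96,0,0,-17.3,85,-361,-228,-96,0,0,-17.3,85,-361,-228,-96,0,0,-17.3,85,-361,-228,-96,0,0,-17.3,85,-361,-228,-96,0,0,-17.3]'

```text
time_s: 1.45
ee_pos: [0.4397, 0.2012, 0.4998]
ee_rot: [-3.14, -0.002, -3.139]
wrist_force: [0.1, 0.0, 0.1]
width: 0.085
```

```bash
python3 - <<'E'
from h import *
im,d,m=grab('wrist','w1'); C=cloud(m,d); np.save('w1.npy',C)
print(tool()[1], np.round(m['pose'],3).tolist())
E
```

```text
[0.43958077 0.20136317 0.49986428] [[-0.0, -0.955, -0.296, 0.364], [1.0, -0.001, 0.002, 0.202], [-0.002, -0.296, 0.955, 0.468], [0.0, 0.0, 0.0, 1.0]]
```

View pics/w1.png

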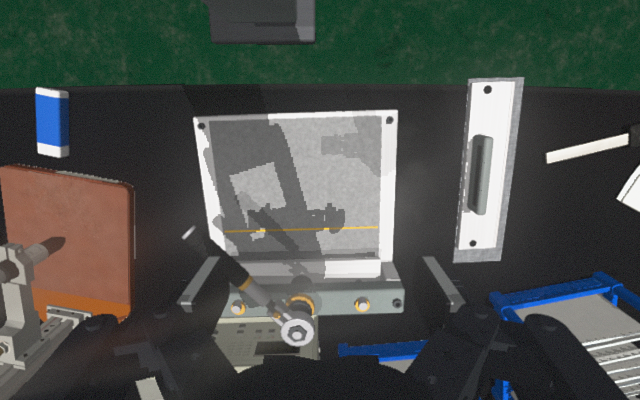

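Wrist view (upside down, +x down, +y right): press front corners (194,118) and (397,111), yellow line row ~229, wrench running from head (297,330) to tip (205,240), straightedge spanning (487,80)–(475,250) with rib at (481,175).

```bash
python3 - <<'E'
from h import *
im=cv2.imread('pics/w1.png')[:,:,::-1].copy(); C=np.load('w1.npy'); m=ctrl.camera_model('wrist')
h=cv2.cvtColor(im,cv2.COLOR_RGB2HSV)
y=(h[...,0]>15)&(h[...,0]<32)&(h[...,1]>110)&(h[...,2]>70); y[:215]=0;y[245:]=0;y[:,:215]=0;y[:,390:]=0
v,u=np.nonzero(y); P=onplane(m,np.c_[u,v],.012); a,b=np.polyfit(P[:,1],P[:,0],1); print('yellow x = %.4f + %.4f*y'%(b,a),P[:,1].min(),P[:,1].max(),len(P), 'yaw',np.degrees(np.arctan(-a)))
# front edge: topmost row transition dark->bright per column ; sides per row
g=h[...,2].astype(int); gs=cv2.GaussianBlur(im,(3,3),0).mean(2)
fr=[];L=[];Rr=[]
for c in range(275,390,3):
    k=np.argmax(np.diff(gs[90:130,c])); fr.append((c,90.5+k))
for r in range(125,240,3):
    k=np.argmin(np.diff(gs[r,380:410])); Rr.append((380.5+k,r))
    k=np.argmax(np.diff(gs[r,185:225])); L.append((185.5+k,r))
def lf(Q,ax):
    P=onplane(m,Q,.012); p=P[:,ax]; q=P[:,1-ax]
    for _ in range(3):
        A=np.polyfit(q,p,1); e=abs(np.polyval(A,q)-p); k=e<max(.002,np.median(e)*2); q,p=q[k],p[k]
    return A.round(4),len(p),e.max().round(4)
print('front',lf(fr,0)); print('left(+y)',lf(Rr,1)); print('right',lf(L,1))
# wrench
Z=C[...,2]; k=(Z>.125)&(Z<.165)&(C[...,0]>.4)&(C[...,0]<.75)&(C[...,1]>0)&(C[...,1]<.25)&(np.mgrid[:400,:640][0]<350)
P=C[k]; print('wr',len(P),P.min(0),P.max(0)); 
Q=P[:,:2]; c=Q.mean(0); w=np.linalg.svd(Q-c,full_matrices=0)[2][0]; t=(Q-c)@w; print(c,w,np.degrees(np.arctan2(w[1],w[0])),(c+w*t.min()).round(3),(c+w*t.max()).round(3))
# straightedge whites & rib
k=(Z>.035)&(Z<.06)&(C[...,1]>.4)&(C[...,0]<.65); 
for b in blobs(k,50): print('rib',b.sum(),C[b].min(0).round(3),C[b].max(0).round(3),np.median(C[b],0).round(3),rect(m,b,.048))
k=(h[...,1]<40)&(h[...,2]>225); k[:,:440]=0;k[:60]=0;k[270:]=0; k[:,535:]=0
for b in blobs(k,200): print('bar',b.sum(),rect(m,b,.012))
k=(h[...,1]<40)&(h[...,2]>120); k[:,:440]=0;k[:60]=0;k[270:]=0; k[:,535:]=0
for b in blobs(k,200): print('mat+bar',b.sum(),rect(m,b,.002))
E
```

```text
yellow x = 0.5586 + -0.0331*y 0.05399270202544609 0.28806372404438707 267 yaw 1.8941420610538828
front (array([-0.0335,  0.3854]), 39, np.float64(0.0007))
left(+y) (array([0.0324, 0.2952]), 39, np.float64(0.0008))
right (array([0.0331, 0.0102]), 39, np.float64(0.0009))
wr 3049 [0.49694575 0.04762635 0.13046936] [0.65154797 0.19369339 0.15388542]
[0.57677677 0.12732326] [0.73758344 0.675256  ] 42.47403334077707 [0.499 0.056] [0.644 0.189]
rib 1107 [0.408 0.415 0.035] [0.518 0.433 0.052] [0.459 0.421 0.048] (array([0.4599, 0.4212]), (0.462, 0.4209), (110.2, 21.0), 2.3)
rib 215 [0.637 0.643 0.035] [0.65  0.686 0.06 ] [0.643 0.671 0.042] (array([0.6412, 0.6668]), (0.6395, 0.6632), (60.6, 22.3), 73.8)
bar 4459 (array([0.4459, 0.4464]), (0.4612, 0.4425), (248.0, 58.8), 2.7)
mat+bar 7993 (array([0.461 , 0.4547]), (0.4727, 0.4511), (283.3, 79.2), 2.5)
```

```bash
cat >> h.py <<'E'
O=np.array([.5549,.1709]); PSI=.0327
def pw(x,y):
    c,s=np.cos(PSI),np.sin(PSI); return O+[c*x-s*y,s*x+c*y]
def wp(X):
    c,s=np.cos(PSI),np.sin(PSI); D=np.atleast_2d(X)[:,:2]-O; return np.c_[c*D[:,0]+s*D[:,1],-s*D[:,0]+c*D[:,1]]
def grip(q,r=.135):
    a=PSI-np.pi/2-q; return pw(.0775,0)+r*np.array([np.cos(a),np.sin(a)]), a
E
python3 - <<'E'
from h import *
C=np.load('w1.npy'); im=cv2.imread('pics/w1.png')
k=(abs(C[...,2]-.15)<.012)&(im.max(2)<75)&(C[...,0]>.48)&(C[...,0]<.62)&(C[...,1]>.02)&(C[...,1]<.2)
P=C[k]; S=pw(.0775,0); print(len(P),S); D=P[:,:2]-S; a=np.degrees(np.arctan2(D[:,1],D[:,0])); r=np.hypot(*D.T)
kk=r>.09; print(np.median(a[kk]),r.min(),r.max(),P[kk].mean(0)); q=np.radians(1.87-90-np.median(a[kk])); print('q',q)
p,a=grip(q); print(p,np.degrees(a)); print(goto([*p,.42],a+np.pi/2))
E
```

```text
1046 [0.63235857 0.1734338 ]
-139.773043166152 0.09243193257475267 0.172793484509719 [0.52930056 0.08428351 0.14669486]
q 0.9013411389989097
[0.52929255 0.08624208] -139.7694711760742
(array([ -89.5, -115.3,   79.9]), array([-1.000e-01,  0.000e+00,  1.399e+02]))
```

Request:
drive_tool --plan '[60,-90,-115,80,0,0,140,60,-90,-115,80,0,0,140,60,-90,-115,80,0,0,140,60,-90,-115,80,0,0,140,60,-90,-115,80,0,0,140,60,-90,-115,80,0,0,140,60,-90,-115,80,0,0,140,60,-90,-115,80,0,0,140,60,-90,-115,80,0,0,140,60,-90,-115,80,0,0,140,60,-90,-115,80,0,0,140,60,-90,-115,80,0,0,140]'

```text
time_s: 3.0
ee_pos: [0.5292, 0.0881, 0.4197]
ee_rot: [-3.141, 0.002, 0.888]
wrist_force: [-0.5, -0.0, -0.0]
width: 0.0595
```

```bash
python3 - <<'E'
from h import *
for q,z in((.90,.36),(.90,.298)):
    p,a=grip(q); print(goto([*p,z],a+np.pi/2))
print(tool()[0]['ee_pos'])
E
```

```text
(array([-1.3,  1.4, 59.7]), array([-0. ,  0.1, 10.6]))
(array([ -1.2,   1.5, 121.7]), array([-0. ,  0.1, 10.6]))
[0.52923298 0.08810325 0.41967208]
```

Request:
drive_tool --plan '[60,-1,1.5,40,0,0,10.6,60,-1,1.5,60,0,0,10.6,60,-1,1.5,90,0,0,10.6,60,-1,1.5,121,0,0,10.6,60,-1,1.5,121,0,0,10.6,30,-1,1.5,121,0,0,10.6,30,-1,1.5,121,0,0,10.6,30,-1,1.5,121,0,0,10.6]'

```text
time_s: 4.0
ee_pos: [0.5302, 0.0861, 0.3005]
ee_rot: [3.139, -0.001, 0.703]
wrist_force: [0.4, -0.8, 1.1]
width: 0.0299
```

```bash
python3 - <<'E'
from h import *
s,e,R=tool(); print(e,s['ee_rot'],s['width'],s['wrist_force'])
for q in(.8,.7,.6,.5,.4,.3,.2,.1,0,-.03,-.05):
    p,a=grip(q); print(q,*goto([*p,.298],a+np.pi/2))
E
```

```text
[0.53018089 0.08611555 0.30053912] [ 3.13885232e+00 -8.44844473e-04  7.03262883e-01] 0.029916245957743986 [ 0.44889975 -0.78975407  1.05831159]
0.8 [ 0.1 13.   2.6] [ 0.2 -0.  -5.7]
0.7 [ 2.1 26.3  2.6] [  0.2  -0.  -11.5]
0.6 [ 5.4 39.4  2.7] [  0.2  -0.  -17.2]
0.5 [10.1 52.1  2.7] [  0.2  -0.  -22.9]
0.4 [15.9 64.2  2.7] [  0.2  -0.  -28.7]
0.3 [23.  75.7  2.8] [  0.2   0.  -34.4]
0.2 [31.2 86.5  2.8] [  0.2   0.  -40.1]
0.1 [40.4 96.3  2.8] [  0.2   0.  -45.9]
0 [ 50.5 105.2   2.9] [  0.2   0.  -51.6]
-0.03 [ 53.7 107.7   2.9] [  0.2   0.  -53.3]
-0.05 [ 55.9 109.3   2.9] [  0.2   0.  -54.4]
```

Request:
drive_tool --plan '[30,0,13,2.6,0,0,-5.7,30,2,26,2.6,0,0,-11.5,30,5.4,39.4,2.7,0,0,-17.2,30,10,52,2.7,0,0,-23,30,16,64,2.7,0,0,-28.7,30,23,75.7,2.8,0,0,-34.4,30,31,86.5,2.8,0,0,-40,30,40.4,96.3,2.8,0,0,-46,30,50.5,105,2.9,0,0,-51.6,30,50.5,105,2.9,0,0,-51.6,30,52,106.5,2.9,0,0,-52.5]'

```text
time_s: 5.38
ee_pos: [0.6383, 0.0387, 0.298]
ee_rot: [3.14, 0.001, 1.619]
wrist_force: [-3.0, 0.6, 0.1]
width: 0.0299
```

```bash
python3 - <<'E'
from h import *
s,e,R=tool(); print(e,s['ee_rot'],s['width'],s['wrist_force'])
for q in(0.03,-.03,-.05): 
    p,a=grip(q); print(q,p,*goto([*p,.298],a+np.pi/2))
E
```

```text
[0.63829648 0.03868471 0.29803062] [3.14042616e+00 9.27507606e-04 1.61908568e+00] 0.02989163775252263 [-3.02685837  0.55688027  0.05826986]
0.03 [0.63272307 0.03843429] [ 0.  -5.6  0. ] [0.1 0.1 2.6]
-0.03 [0.64081752 0.03869907] [-0.1  2.5  0. ] [ 0.1  0.1 -0.8]
-0.05 [0.64351035 0.03889519] [-0.   5.2  0. ] [ 0.1  0.1 -2. ]
```

Request:
drive_tool --plan '[30,0,3,0,0,0,-1,30,0,5.5,0,0,0,-2,30,0,5.5,0,0,0,-2]'

```text
time_s: 5.75
ee_pos: [0.6429, 0.039, 0.2976]
ee_rot: [-3.138, 0.001, 1.654]
wrist_force: [-6.2, 0.1, 1.3]
width: 0.0301
```

```bash
python3 - <<'E'
from h import *
s,e,R=tool(); print(s['wrist_force'])
print('back',goto([*grip(-.0)[0],.298],PSI))
print('cells view',goto([.42,-.22,.42],np.pi/2-.2))
E
```

```text
[-6.1669855   0.11555561  1.29759207]
back (array([ 0. , -6.2, -0.4]), array([-0.2,  0. ,  2.9]))
cells view (array([-239.6, -244.1, -121.5]), array([ -0.2,  -0.1, -73.8]))
```

Request:
drive_tool --plan '[60,0,-6,0,0,0,0,60,0,-6,-5,0,0,0,85,0,-6,-60,0,0,0,85,0,-6,-120,0,0,0,85,-270,-244,-122,0,0,-74,85,-270,-244,-122,0,0,-74,85,-270,-244,-122,0,0,-74,85,-270,-244,-122,0,0,-74,85,-270,-244,-122,0,0,-74,85,-270,-244,-122,0,0,-74,85,-270,-244,-122,0,0,-74,85,-270,-244,-122,0,0,-74]'

```text
time_s: 7.25
ee_pos: [0.4218, -0.2515, 0.4215]
ee_rot: [-3.139, -0.0, 2.946]
wrist_force: [0.6, -0.3, -1.1]
width: 0.0849
```

```bash
python3 - <<'E'
from h import *
im,d,m=grab('wrist','w2'); C=cloud(m,d)
s,e,R=tool(); print(e,s['ee_rot'],s['width'])
for b in blobs(blue(im),300):
    print(b.sum(),rect(m,b,.02),np.median(C[b],0).round(3))
E
```

```text
[ 0.4221355  -0.25109417  0.42147419] [-3.13899521e+00 -5.35028226e-04  2.94706862e+00] 0.08532776098697983
1938 (array([ 0.3615, -0.3072]), (0.3621, -0.3078), (66.9, 37.0), -13.4) [nan nan nan]
1934 (array([ 0.3854, -0.1863]), (0.3869, -0.1867), (67.1, 36.8), -11.8) [nan nan nan]
1299 (array([ 0.4793, -0.4069]), (0.4813, -0.4058), (66.9, 40.9), 14.0) [nan nan nan]
```

View pics/w2.png

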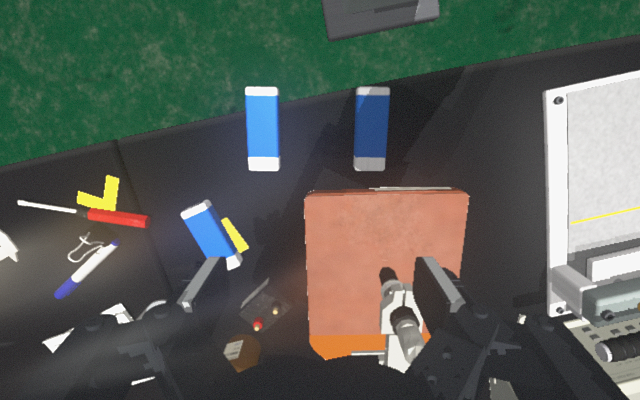

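Wrist view shows cell A at pixel (372,128), B at (262,128), C at (210,232) with a yellow clip alongside its far half, the resistor at (265,305) and the bottle at (240,350). The wrench is now at its open end at right, and I'll start with A.

```bash
python3 - <<'E'
from h import *
D=np.radians
print(goto([.386,-.1865,.26],D(78.1)), goto([.386,-.1865,.174],D(78.1)))
for y in(.07,0,-.07): print(y,pw(-.065,y))
E
```

```text
(array([ 47.9,  56.8, 161.4]), array([-0.1, -0. ,  0.8])) (array([ 47.8,  57. , 247.4]), array([-0.1, -0. ,  0.8]))
0.07 [0.48764616 0.23873746]
0 [0.48993475 0.16877488]
-0.07 [0.49222334 0.0988123 ]
```

Request:
drive_tool --plan '[75,48,57,50,0,0,0.8,75,48,57,110,0,0,0.8,75,48,57,160,0,0,0.8,65,48,57,200,0,0,0.8,65,48,57,235,0,0,0.8,65,48,57,247,0,0,0.8,65,48,57,247,0,0,0.8,30,48,57,247,0,0,0.8,30,48,57,247,0,0,0.8,30,48,57,247,0,0,0.8,30,48,57,247,0,0,0.8,30,48,57,247,0,0,0.8]' --force 40

```text
time_s: 8.8
ee_pos: [0.3868, -0.1871, 0.1764]
ee_rot: [-3.138, 0.004, 2.933]
wrist_force: [-0.5, -0.5, 6.9]
width: 0.0349
```

```bash
python3 - <<'E'
from h import *
D=np.radians
s,e,R=tool(); print(e,s['ee_rot'],s['width'],s['wrist_force'])
p=pw(-.065,.07); a=np.pi/2+PSI
print(goto([e[0],e[1],.28],D(78.1)),goto([*p,.28],a), goto([*p,.188],a))
E
```

```text
[ 0.38679341 -0.18706502  0.17641092] [-3.1375414   0.00379033  2.93304028] 0.03490176954295337 [-0.47894821 -0.52633743  6.85543459]
(array([  -0.4,   -0.4, -103.6]), array([-0.2,  0.2, -0. ])) (array([ -10.9,  437. , -105.3]), array([ -0.3,   0.2, -13.8])) (array([-10.6, 437.4, -13.3]), array([ -0.3,   0.2, -13.8]))
```

Request:
drive_tool --plan '[30,0,0,-20,0,0,0,30,0,0,-60,0,0,0,30,0,10,-103,0,0,0,30,-2,60,-105,0,0,-2,30,-4,120,-105,0,0,-4,30,-5,180,-105,0,0,-6,30,-6,240,-105,0,0,-8,30,-8,300,-105,0,0,-10,30,-9,355,-105,0,0,-12,30,-10,405,-105,0,0,-13.8,30,-11,437,-105,0,0,-13.8,30,-11,437,-105,0,0,-13.8]'

```text
time_s: 10.3
ee_pos: [0.4876, 0.2406, 0.279]
ee_rot: [-3.137, 0.002, -3.106]
wrist_force: [-0.6, -0.3, -2.1]
width: 0.0352
```

```bash
python3 - <<'E'
from h import *
s,e,R=tool(); print(e,s['ee_rot'],s['width'],s['wrist_force'])
p=pw(-.065,.07); a=np.pi/2+PSI
print(goto([*p,.1895],a))
E
```

```text
[0.48761239 0.24058852 0.27904848] [-3.13674338e+00  1.69415113e-03 -3.10601214e+00] 0.03515638460775198 [-0.59412952 -0.26372114 -2.07293376]
(array([ 0.2, -1.4, 89.6]), array([-0.3,  0.1,  0.2]))
```

Request:
drive_tool --plan '[30,0,-1.5,45,0,0,0.2,30,0,-1.5,75,0,0,0.2,30,0,-1.5,87,0,0,0.2,30,0,-1.5,89.5,0,0,0.2,30,0,-1.5,89.5,0,0,0.2,50,0,-1.5,89.5,0,0,0.2,50,0,-1.5,89.5,0,0,0.2,50,0,-1.5,89.5,0,0,0.2,50,0,-1.5,70,0,0,0.2,50,0,-1.5,30,0,0,0.2,75,0,-1.5,0,0,0,0.2]'

```text
time_s: 11.68
ee_pos: [0.4878, 0.2392, 0.2809]
ee_rot: [-3.137, 0.003, -3.109]
wrist_force: [0.6, -0.5, 1.0]
width: 0.0664
```

```bash
python3 - <<'E'
from h import *
D=np.radians
s,e,R=tool(); print(e,s['width'],s['wrist_force'])
print(goto([.362,-.3075,.30],D(76.9)))
E
```

```text
[0.48780599 0.23919216 0.28085599] 0.06641667709920382 [ 0.64696347 -0.54050959  0.99355226]
(array([ 143.3, -542.4,  -17.3]), array([-0.2,  0.2, 14.9]))
```

Request:
drive_tool --plan '[75,143,-542,-17,0,0,15,75,143,-542,-17,0,0,15,75,143,-542,-17,0,0,15,75,143,-542,-17,0,0,15,75,143,-542,-17,0,0,15,75,143,-542,-17,0,0,15,75,143,-542,-17,0,0,15,75,143,-542,-17,0,0,15,75,143,-542,-17,0,0,15,75,143,-542,-17,0,0,15,75,143,-542,-17,0,0,15]'

```text
time_s: 13.05
ee_pos: [0.3622, -0.3068, 0.2996]
ee_rot: [-3.139, 0.004, 2.911]
wrist_force: [0.7, 0.7, 0.6]
width: 0.0748
```

```bash
python3 - <<'E'
from h import *
D=np.radians
im,d,m=grab('wrist','w3')
for b in blobs(blue(im),300): print(b.sum(),rect(m,b,.02))
im,d,m=grab('top','t3')
for b in blobs(blue(im),60):
    r=rect(m,b,.02)
    if r[0][0]<.56: print('top',b.sum(),r,wp(r[0]))
s,e,R=tool(); print(e,s['ee_rot'])
print(goto([.362,-.3075,.179],D(76.9)))
E
```

```text
1265 (array([ 0.3105, -0.1107]), (0.3099, -0.1063), (114.4, 8.8), 89.8)
1635 (array([ 0.3746, -0.3139]), (0.3661, -0.3092), (59.4, 35.1), -12.3)
770 (array([ 0.3095, -0.5362]), (0.3094, -0.5329), (96.4, 7.9), 89.8)
1280 (array([ 0.4867, -0.4091]), (0.4833, -0.4086), (66.7, 38.5), 17.5)
top 144 (array([0.4888, 0.2411]), (0.4889, 0.2412), (62.4, 33.1), 2.1) [[-0.06376953  0.07232356]]
top 137 (array([ 0.481 , -0.4068]), (0.48, -0.4069), (63.4, 37.6), 14.0) [[-0.09274792 -0.57497506]]
[ 0.36260756 -0.30582652  0.29958923] [-3.13889683  0.00397162  2.91379252]
(array([  0.7,  -1.4, 120.6]), array([-0.2,  0.2,  0. ]))
```

Request:
drive_tool --plan '[65,0.5,-1.5,50,0,0,0,65,0.5,-1.5,95,0,0,0,65,0.5,-1.5,115,0,0,0,65,0.5,-1.5,120,0,0,0,65,0.5,-1.5,120,0,0,0,30,0.5,-1.5,120,0,0,0,30,0.5,-1.5,120,0,0,0,30,0.5,-1.5,120,0,0,0,30,0.5,-1.5,120,0,0,0,30,0.5,-1.5,120,0,0,0,30,0.5,-1.5,90,0,0,0,30,0.5,-1.5,40,0,0,0]'

```text
time_s: 14.65
ee_pos: [0.361, -0.3065, 0.2579]
ee_rot: [3.141, -0.002, 2.913]
wrist_force: [0.0, -0.8, -0.8]
width: 0.035
```

```bash
python3 - <<'E'
from h import *
s,e,R=tool(); print(e,s['ee_rot'],s['width'],s['wrist_force'])
p=pw(-.065,0); a=np.pi/2+PSI
print(goto([*p,.28],a))
E
```

```text
[ 0.36099619 -0.30653808  0.25785324] [ 3.14057963e+00 -1.61604184e-03  2.91341212e+00] 0.03497735979151846 [ 0.01199835 -0.76497267 -0.80227196]
(array([-18. , 492.2, -21.7]), array([  0.1,  -0.1, -14.9]))
```

Request:
drive_tool --plan '[30,0,30,-22,0,0,-1,30,-3,85,-22,0,0,-3,30,-5,142,-22,0,0,-5,30,-7,200,-22,0,0,-7,30,-9,258,-22,0,0,-9,30,-11,316,-22,0,0,-11,30,-13,374,-22,0,0,-13,30,-16,430,-22,0,0,-15,30,-18,475,-22,0,0,-15,30,-18,492,-22,0,0,-15,30,-18,492,-22,0,0,-15]'

```text
time_s: 16.02
ee_pos: [0.4897, 0.1689, 0.2797]
ee_rot: [3.141, -0.003, -3.106]
wrist_force: [-0.0, -0.2, -0.7]
width: 0.0345
```

```bash
python3 - <<'E'
from h import *
s,e,R=tool(); print(e,s['ee_rot'],s['width'],s['wrist_force'])
p=pw(-.065,0.); a=np.pi/2+PSI
print(goto([*p,.191],a))
E
```

```text
[0.48969515 0.16889552 0.27973531] [ 3.14121541e+00 -2.62984188e-03 -3.10648966e+00] 0.034537211328309024 [-0.02118165 -0.15547806 -0.6620078 ]
(array([-0.5, -0.2, 88.7]), array([ 0. , -0.2,  0.1]))
```

Request:
drive_tool --plan '[30,0,0,45,0,0,0,30,0,0,75,0,0,0,30,0,0,86,0,0,0,30,0,0,88,0,0,0,30,0,0,88,0,0,0,50,0,0,88,0,0,0,50,0,0,88,0,0,0,50,0,0,88,0,0,0,50,0,0,70,0,0,0,50,0,0,30,0,0,0,75,0,0,-40,0,0,0]'

```text
time_s: 17.4
ee_pos: [0.4891, 0.1688, 0.3124]
ee_rot: [-3.141, -0.007, -3.106]
wrist_force: [1.1, -0.1, 0.3]
width: 0.0667
```

```bash
python3 - <<'E'
from h import *
D=np.radians
s,e,R=tool(); print(e,s['width'],s['wrist_force'])
print(goto([.46,-.40,.32],D(104)))
E
```

```text
[0.4890872  0.16878993 0.31242041] 0.06669790559537789 [ 1.07873315 -0.09911636  0.31077825]
(array([  49.1, -567.4,   -7. ]), array([  0. ,  -0.4, -12. ]))
```

Request:
drive_tool --plan '[75,20,-60,-20,0,0,-2,75,50,-115,-20,0,0,-4,75,75,-170,-20,0,0,-6,75,80,-230,-20,0,0,-8,75,80,-290,-20,0,0,-10,75,80,-350,-20,0,0,-12,75,80,-410,-20,0,0,-12,75,70,-470,-20,0,0,-12,75,60,-530,-10,0,0,-12,75,50,-567,-7,0,0,-12,75,50,-567,-7,0,0,-12]'

```text
time_s: 18.77
ee_pos: [0.4715, -0.3892, 0.3195]
ee_rot: [-3.135, -0.018, -2.924]
wrist_force: [-1.0, 0.9, -0.1]
width: 0.0751
```

```bash
python3 - <<'E'
from h import *
D=np.radians
im,d,m=grab('wrist','w4'); C=cloud(m,d)
for b in blobs(blue(im),300): print(b.sum(),rect(m,b,.02))
h=cv2.cvtColor(im,cv2.COLOR_RGB2HSV); y=(h[...,0]>20)&(h[...,0]<35)&(h[...,1]>150)&(h[...,2]>120)
for b in blobs(y,60): print('y',b.sum(),rect(m,b,.01),np.nanmedian(C[b],0),np.nanmax(C[b],0))
s,e,R=tool(); print(e,s['ee_rot'],s['width'])
E
```

```text
2499 (array([ 0.4809, -0.4101]), (0.482, -0.4085), (68.0, 35.7), 12.6)
403 (array([ 0.5177, -0.6338]), (0.5175, -0.6338), (43.6, 11.8), -61.1)
y 1762 (array([ 0.4055, -0.5346]), (0.3985, -0.5374), (49.2, 49.0), 60.1) [ 4.06750054e-01 -5.34429262e-01 -7.84707874e-05] [ 0.42632224 -0.5081099   0.00890586]
y 567 (array([ 0.4902, -0.383 ]), (0.4881, -0.3821), (49.3, 12.2), 12.3) [ 4.94431495e-01 -3.82392907e-01 -2.49632577e-04] [ 0.51779754 -0.37008208  0.00182696]
[ 0.4712705  -0.38794335  0.31998258] [-3.13533773 -0.0179884  -2.9231669 ] 0.07476775440751242
```

View pics/w4.png

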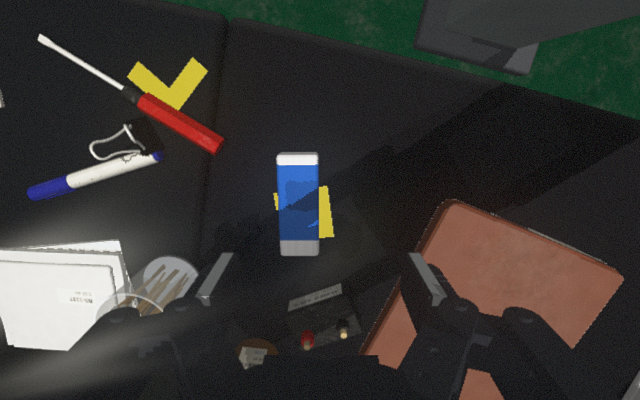

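C at pixel (298,203); the yellow beside it is flat tape, so no obstacle. The resistor (320,310) is clear of the fingers.

```bash
python3 - <<'E'
from h import *
D=np.radians
print(goto([.480,-.409,.179],D(103)))
E
```

```text
(array([ -6.5, -21.6, 141. ]), array([-0.4, -1. , -0.5]))
```

Request:
drive_tool --plan '[70,-6.5,-21.6,30,-0.4,-1,-0.5,65,-6.5,-21.6,80,-0.4,-1,-0.5,65,-6.5,-21.6,120,-0.4,-1,-0.5,65,-6.5,-21.6,137,-0.4,-1,-0.5,65,-6.5,-21.6,141,-0.4,-1,-0.5,65,-6.5,-21.6,141,-0.4,-1,-0.5,30,-6.5,-21.6,141,-0.4,-1,-0.5,30,-6.5,-21.6,141,-0.4,-1,-0.5,30,-6.5,-21.6,141,-0.4,-1,-0.5,30,-6.5,-21.6,141,-0.4,-1,-0.5,30,-6.5,-21.6,141,-0.4,-1,-0.5]'

```text
time_s: 20.2
ee_pos: [0.486, -0.4042, 0.1812]
ee_rot: [-3.134, -0.006, -2.926]
wrist_force: [-0.2, 0.0, 7.0]
width: 0.0346
```

```bash
python3 - <<'E'
from h import *
s,e,R=tool(); print(e,s['ee_rot'],s['width'],s['wrist_force'])
p=pw(-.065,-.07); a=np.pi/2+PSI
print(goto([e[0],e[1],.31],a),goto([.40,-.3,.31],a),goto([.40,0,.31],a),goto([*p,.28],a))
E
```

```text
[ 0.4859963  -0.40421191  0.18122312] [-3.1341482  -0.00553599 -2.92559892] 0.03463005673166057 [-0.18684102  0.03535118  6.96652896]
(array([   0.7,   -1. , -128.8]), array([-0.5, -0.3, 10.5])) (array([  62.4,  119.3, -129.3]), array([-0.5, -0.3, 10.5])) (array([  -1.9,  412.3, -131.9]), array([-0.5, -0.3, 10.5])) (array([-113.3,  489.2, -103.1]), array([-0.5, -0.3, 10.5]))
```

Request:
drive_tool --plan '[30,0,0,-30,0,0,0,30,0,0,-80,0,0,2,30,5,20,-125,0,0,4,30,30,65,-130,-0.5,-0.3,6,30,62,119,-130,-0.5,-0.3,8,30,50,178,-130,-0.5,-0.3,10.5,30,37,237,-130,-0.5,-0.3,10.5,30,24,296,-131,-0.5,-0.3,10.5,30,11,354,-131,-0.5,-0.3,10.5,30,-2,412,-131,-0.5,-0.3,10.5,30,-40,440,-120,-0.5,-0.3,10.5]'

```text
time_s: 21.58
ee_pos: [0.4302, 0.0376, 0.2986]
ee_rot: [3.141, 0.003, -3.107]
wrist_force: [1.6, -1.4, -0.5]
width: 0.0347
```

```bash
python3 - <<'E'
from h import *
s,e,R=tool(); print(e,s['ee_rot'],s['width'],s['wrist_force'])
p=pw(-.065,-.07); a=np.pi/2+PSI
print(goto([*p,.28],a))
im,d,m=grab('wrist','w5')
E
```

```text
[0.43015473 0.0375674  0.29856465] [ 3.14082964e+00  2.57739386e-03 -3.10667318e+00] 0.034651170845995984 [ 1.58742695 -1.37854726 -0.52596351]
(array([-64.1,  59. ,  18.8]), array([0. , 0.1, 0.1]))
```

View pics/w5.png

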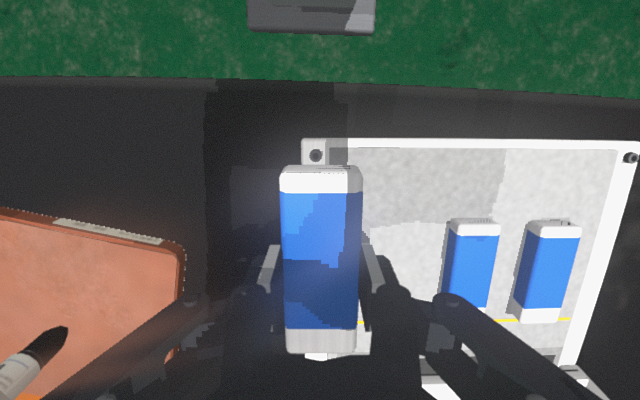

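The held cell sits square in the jaws at (320,260); the other two stand in the press at (472,265) and (548,270). Laying C now.

Request:
drive_tool --plan '[30,-30,30,10,0,0,0,30,-64,59,19,0,0,0,30,-64,59,19,0,0,0,30,-64,59,60,0,0,0,30,-64,59,90,0,0,0,30,-64,59,103,0,0,0,30,-64,59,105,0,0,0,30,-64,59,105,0,0,0,50,-64,59,105,0,0,0,50,-64,59,105,0,0,0,50,-64,59,105,0,0,0,50,-64,59,80,0,0,0]'

```text
time_s: 23.12
ee_pos: [0.4938, 0.1019, 0.2148]
ee_rot: [3.136, -0.003, -3.104]
wrist_force: [-0.2, -0.5, 0.3]
width: 0.0499
```

```bash
python3 - <<'E'
from h import *
D=np.radians
s,e,R=tool(); print(e,s['ee_rot'],s['width'],s['wrist_force'])
print(goto([e[0]-.05,e[1],.33],np.pi/2+PSI)); print(goto([.42,.30,.45],np.pi/2+PSI))
E
```

```text
[0.49384561 0.10188979 0.21480779] [ 3.13606797e+00 -2.86299674e-03 -3.10437785e+00] 0.04987407875400293 [-0.1740274  -0.54154068  0.34981633]
(array([  50.3,    2.5, -115. ]), array([ 0.3, -0.2,  0.3]))
(array([  67.1,  202. , -233.9]), array([ 0.3, -0.2,  0.3]))
```

Rise and go to a view over the press and the straightedge.

Request:
drive_tool --plan '[50,0,0,-50,0,0,0,80,10,2,-100,0,0,0,80,67,50,-150,0,0,0,80,67,100,-200,0,0,0,80,67,150,-234,0,0,0,80,67,202,-234,0,0,0,80,67,202,-234,0,0,0,80,67,202,-234,0,0,0]'

```text
time_s: 24.12
ee_pos: [0.42, 0.3005, 0.4496]
ee_rot: [3.137, -0.004, -3.103]
wrist_force: [0.0, -0.7, 0.1]
width: 0.0801
```

```bash
python3 - <<'E'
from h import *
im,d,m=grab('wrist','w6'); C=cloud(m,d); np.save('w6.npy',C)
for b in blobs(blue(im),600): r=rect(m,b,.032); print(b.sum(),r,wp(r[0]).round(4))
h=cv2.cvtColor(im,cv2.COLOR_RGB2HSV); Z=C[...,2]
k=(Z>.035)&(Z<.06)&(C[...,1]>.38)&(C[...,0]<.6)
for b in blobs(k,100): print('rib',b.sum(),C[b].min(0).round(3),C[b].max(0).round(3),np.median(C[b],0).round(3),rect(m,b,.048))
k=(h[...,1]<40)&(h[...,2]>215)&(C[...,1]>.36)&(C[...,1]<.56)&(C[...,0]<.62)
for b in blobs(k,500): print('bar',b.sum(),rect(m,b,.012))
print(tool()[1])
E
```

```text
713 (array([0.4782, 0.1752]), (0.488, 0.1718), (66.6, 33.1), 4.3) [[-0.0765  0.0068]]
1059 (array([0.4869, 0.1051]), (0.4914, 0.1046), (64.5, 34.5), 2.0) [[-0.0701 -0.0635]]
rib 1189 [0.407 0.416 0.035] [0.516 0.434 0.051] [0.458 0.423 0.048] (array([0.4588, 0.4229]), (0.4608, 0.4228), (110.5, 17.8), 2.7)
bar 4855 (array([0.4319, 0.4454]), (0.4608, 0.4426), (247.3, 58.1), 2.8)
[0.42020235 0.2996015  0.44918933]
```

View pics/w6.png

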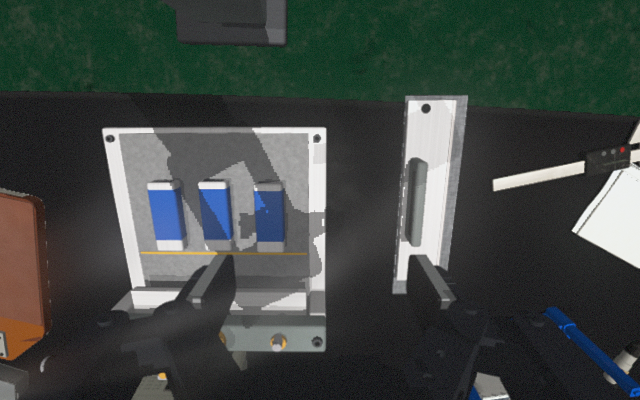

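All three cells lie square before the line (pixel row 253) at (167,215), (215,215), (269,217), and the straightedge is undisturbed with its rib at (416,200). Grasping the rib.

```bash
python3 - <<'E'
from h import *
D=np.radians
print(goto([.4616,.4246,.195],D(92.7)))
E
```

```text
(array([-47.1, 122.4, 254.5]), array([ 0.2, -0.2, -0.6]))
```

Request:
drive_tool --plan '[60,-25,60,50,0,0,-0.6,50,-47,115,90,0.2,-0.2,-0.6,45,-47,122,150,0.2,-0.2,-0.6,45,-47,122,200,0.2,-0.2,-0.6,45,-47,122,240,0.2,-0.2,-0.6,45,-47,122.4,254,0.2,-0.2,-0.6,45,-47,122.4,254,0.2,-0.2,-0.6,8,-47,122.4,254,0.2,-0.2,-0.6,8,-47,122.4,254,0.2,-0.2,-0.6,8,-47,122.4,254,0.2,-0.2,-0.6,8,-47,122.4,254,0.2,-0.2,-0.6,8,-47,122.4,254,0.2,-0.2,-0.6]' --force 80

```text
time_s: 25.68
ee_pos: [0.4625, 0.4251, 0.199]
ee_rot: [3.138, 0.005, -3.094]
wrist_force: [-0.3, -0.8, 6.1]
width: 0.0125
```

```bash
python3 - <<'E'
from h import *
D=np.radians
s,e,R=tool(); print(e,s['ee_rot'],s['width'],s['wrist_force'])
print(goto([.40,.33,.30],D(60)),goto([.37,.18,.30],PSI))
E
```

```text
[0.46247647 0.42513392 0.19901318] [ 3.13839064  0.00458005 -3.09390022] 0.012498778313673065 [-0.27592286 -0.80295734  6.09766227]
(array([  66.5,  -91.7, -101.6]), array([ 0.3,  0.2, 32.7])) (array([ 103.6, -240.1, -102.2]), array([ 0.4,  0.1, 90.9]))
```

Request:
drive_tool --plan '[8,0,0,-20,0,0,0,8,0,0,-60,0,0,0,8,0,0,-102,0,0,0,8,30,-30,-102,0,0,10,8,60,-60,-102,0,0,20,8,75,-90,-102,0,0,30,8,85,-120,-102,0,0,40,8,95,-150,-102,0,0,50,8,100,-180,-102,0,0,60,8,104,-210,-102,0,0,70,8,104,-240,-102,0,0,80,8,104,-240,-102,0,0,90.5]'

```text
time_s: 27.18
ee_pos: [0.3692, 0.1786, 0.3009]
ee_rot: [3.136, -0.003, 1.601]
wrist_force: [0.2, 0.3, -2.9]
width: 0.0125
```

```bash
python3 - <<'E'
from h import *
s,e,R=tool(); print(e,s['ee_rot'],s['width'],s['wrist_force'])
p=pw(-.178,.003); print(p,goto([*p,.30],PSI))
im,d,m=grab('top','t7')
big=cv2.resize(im[145:265,190:340],None,fx=5,fy=5,interpolation=cv2.INTER_CUBIC); cv2.imwrite('pics/crop7.png',big[:,:,::-1])
E
```

```text
[0.36922644 0.17858995 0.30087631] [ 3.13568425e+00 -3.08364327e-03  1.60117973e+00] 0.012520992240426717 [ 0.24989276  0.29519065 -2.90643805]
[0.37689708 0.16807883] (array([-10.7,   7.3,   0.9]), array([ 0.3, -0.2, -0.1]))
```

View pics/crop7.png

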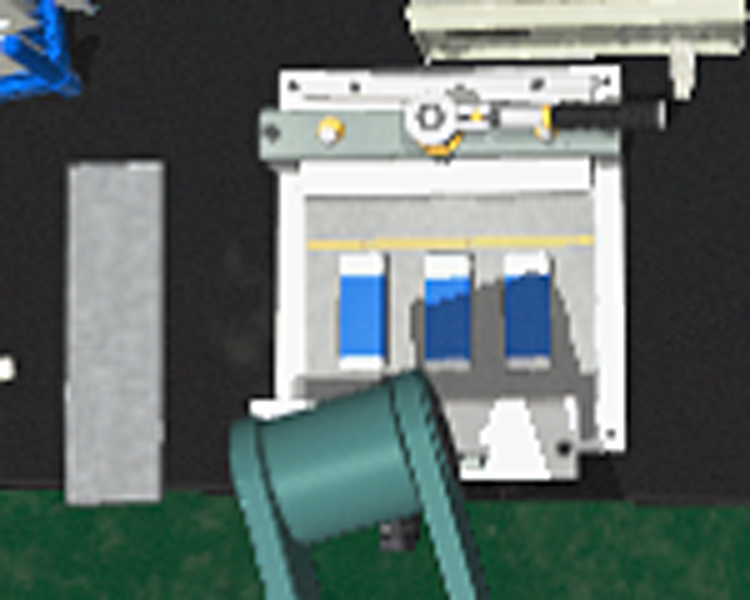

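The straightedge is held square before the row; mat exposed at crop (67–163, 163–502), wrench at its open end, cells unmoved. Lowering.

```bash
python3 - <<'E'
from h import *
im,d,m=grab('top'); h=cv2.cvtColor(im,cv2.COLOR_RGB2HSV)
k=(h[...,1]<40)&(h[...,2]>100); k[:,:195]=0;k[:,230:]=0;k[:170]=0;k[255:]=0
for b in blobs(k,300): print('mat',b.sum(),rect(m,b,.002))
p=pw(-.178,.003); print(goto([*p,.2105],PSI))
E
```

```text
mat 1322 (array([0.4703, 0.4521]), (0.472, 0.452), (286.9, 81.1), 2.8)
(array([-12.2,   6.5,  90.4]), array([ 0.3, -0.2,  0.3]))
```

Request:
drive_tool --plan '[8,-10.7,7.3,0,0.3,-0.2,0,8,-10.7,7.3,40,0.3,-0.2,0,8,-10.7,7.3,70,0.3,-0.2,0,8,-10.7,7.3,85,0.3,-0.2,0,8,-10.7,7.3,90,0.3,-0.2,0,8,-10.7,7.3,90,0.3,-0.2,0]'

```text
time_s: 28.02
ee_pos: [0.3781, 0.1697, 0.2116]
ee_rot: [3.14, -0.001, 1.61]
wrist_force: [-0.4, 0.2, -1.8]
width: 0.0124
```

```bash
python3 - <<'E'
from h import *
s,e,R=tool(); print(e,s['ee_rot'],s['width'],s['wrist_force'],wp(e))
for x in(-.1,-.036,-.028): print(x,goto([*pw(x,.003),.2105],PSI))
E
```

```text
[0.3780882  0.16972715 0.21155955] [ 3.13969706e+00 -5.63001613e-04  1.60976854e+00] 0.012436268249739287 [-0.4349248   0.15774146 -1.84039178] [[-0.17675562  0.0046085 ]]
-0.1 (array([-2.1, 76.7,  1.2]), array([ 0.1, -0. ,  0.4]))
-0.036 (array([ -2.5, 140.7,   1.3]), array([ 0.1, -0. ,  0.4]))
-0.028 (array([ -2.5, 148.7,   1.3]), array([ 0.1, -0. ,  0.4]))
```

Request:
drive_tool --plan '[8,-0.5,8,1,0,0,0.4,8,-1,18,1,0,0,0.4,8,-1,30,1,0,0,0.4,8,-1,43,1,0,0,0.4,8,-2,56,1,0,0,0.4,8,-2,69,1,0,0,0.4,8,-2,82,1,0,0,0.4,8,-2,95,1,0,0,0.4,8,-2,108,1,0,0,0.4,8,-2.5,120,1,0,0,0.4,8,-2.5,130,1,0,0,0.4,8,-2.5,137,1,0,0,0.4]'

```text
time_s: 29.52
ee_pos: [0.5157, 0.1726, 0.2109]
ee_rot: [3.14, -0.001, 1.603]
wrist_force: [-3.5, -0.0, -1.9]
width: 0.0122
```

```bash
python3 - <<'E'
from h import *
s,e,R=tool(); print(e,s['ee_rot'],s['width'],s['wrist_force'],wp(e))
for x in(-.032,-.028,-.025): print(x,goto([*pw(x,.003),.2105],PSI))
E
```

```text
[0.51569328 0.17257402 0.21091082] [ 3.13986161e+00 -5.76365811e-04  1.60270478e+00] 0.012194990587206748 [-3.46790701 -0.00890615 -1.85963247] [[-0.03913103  0.00295495]]
-0.032 (array([0.1, 7.1, 0.4]), array([ 0.1, -0. , -0. ]))
-0.028 (array([ 0.1, 11.1,  0.4]), array([ 0.1, -0. , -0. ]))
-0.025 (array([ 0.1, 14.1,  0.4]), array([ 0.1, -0. , -0. ]))
```

Request:
drive_tool --plan '[8,0,4,0,0,0,0,8,0,7,0,0,0,0,8,0,9,0,0,0,0,8,0,11,0,0,0,0,8,0,11,0,0,0,0]'

```text
time_s: 30.15
ee_pos: [0.5265, 0.1729, 0.2109]
ee_rot: [3.141, -0.0, 1.603]
wrist_force: [-3.6, -0.2, -1.8]
width: 0.0123
```

```bash
python3 - <<'E'
from h import *
s,e,R=tool(); print(e,s['ee_rot'],s['width'],s['wrist_force'],wp(e))
E
```

```text
[0.5265069  0.17293323 0.21089127] [ 3.14054875e+00 -4.13653106e-04  1.60293279e+00] 0.012332579898822096 [-3.57153836 -0.2489744  -1.82400801] [[-0.02831144  0.00296043]]
```

Request:
drive_tool --plan '[8,0,1,0,0,0,0,8,0,2,0,0,0,0,8,0,3,0,0,0,0,8,0,3,0,0,0,0]'

```text
time_s: 30.65
ee_pos: [0.5279, 0.173, 0.2099]
ee_rot: [-3.136, -0.0, 1.603]
wrist_force: [-9.3, -0.4, -0.6]
width: 0.0124
```

Request:
drive_tool --plan '[8,0,1,0,0,0,0,8,0,1.5,0,0,0,0,8,0,1.5,0,0,0,0]'

```text
time_s: 31.02
ee_pos: [0.5285, 0.1732, 0.2097]
ee_rot: [-3.132, 0.0, 1.604]
wrist_force: [-8.0, -0.8, -0.3]
width: 0.0124
```

Request:
drive_tool --plan '[8,0,1.5,0,0,0,0,8,0,2.5,0,0,0,0,8,0,2.5,0,0,0,0]'

```text
time_s: 31.4
ee_pos: [0.5295, 0.1734, 0.2097]
ee_rot: [-3.127, 0.001, 1.604]
wrist_force: [-10.5, -0.5, 3.2]
width: 0.0127
```

```bash
python3 - <<'E'
from h import *
s,e,R=tool(); print(e,s['ee_rot'],s['wrist_force'],wp(e))
im,d,m=grab('wrist','w8'); im2,d,m=grab('side','s8')
big=cv2.resize(im2[160:240,240:380],None,fx=4,fy=4,interpolation=cv2.INTER_CUBIC); big=np.vstack([cv2.resize(im,(560,350)),big[:240]]);cv2.imwrite('pics/crop8.png',big[:,:,::-1])
E
```

```text
[0.52951619 0.17335984 0.20970168] [-3.12665634e+00  7.35337894e-04  1.60397959e+00] [-10.51270847  -0.51598255   3.17923296] [[-0.02528982  0.00328843]]
```

View pics/crop8.png

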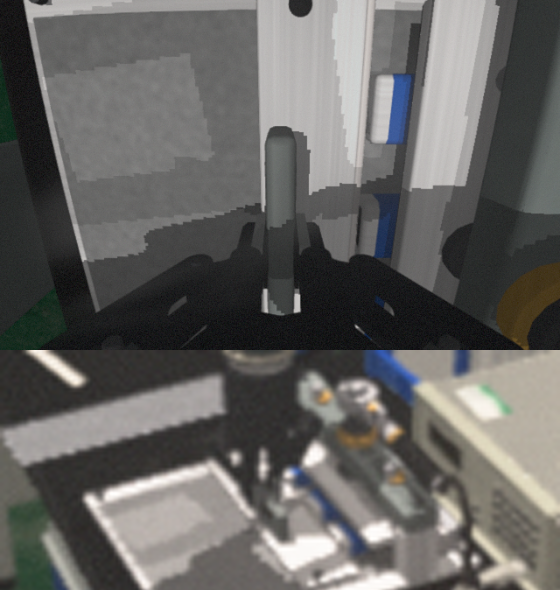

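Wrist view: cells' near ends at (372–390, 75–260) lie along the straightedge's edge, jaws on the rib at (283,220). The force rise (3.5 → 10.5 N) with stalled travel says the row is against the stop. Retracting straight back, then lifting.

Request:
drive_tool --plan '[8,0,-10,-1,0,0,0,8,0,-30,-2,0,0,0,8,0,-60,-2,0,0,0,8,0,-100,-2,0,0,0,8,0,-140,-10,0,0,0,8,0,-155,-50,0,0,0,8,0,-155,-95,0,0,0,8,0,-155,-95,0,0,0]'

```text
time_s: 32.5
ee_pos: [0.3774, 0.1688, 0.3122]
ee_rot: [-3.141, -0.003, 1.604]
wrist_force: [0.2, 0.1, -3.1]
width: 0.0126
```

```bash
python3 - <<'E'
from h import *
D=np.radians
s,e,R=tool(); print(e,s['ee_rot'],s['width'],s['wrist_force'])
im,d,m=grab('wrist','w9'); 
for b in blobs(blue(im),100): r=rect(m,b,.032); print(b.sum(),r,wp(r[0]).round(4))
a=D(92.8); c=np.array([.471,.450])-.018*np.array([np.cos(a),np.sin(a)]); print(c)
print(goto([*c,.30],a))
E
```

```text
[0.37735967 0.1687551  0.31217806] [-3.14059491e+00 -2.52355342e-03  1.60399011e+00] 0.012608743322383032 [ 0.24500589  0.09283862 -3.10202181]
451 (array([0.5855, 0.2415]), (0.5854, 0.241), (35.3, 9.1), -87.7) [[0.0329 0.0696]]
401 (array([0.5883, 0.1716]), (0.5884, 0.1718), (34.7, 10.5), -86.7) [[ 0.0334 -0.0004]]
313 (array([0.5904, 0.1075]), (0.5905, 0.107), (35.0, 9.3), -86.6) [[ 0.0334 -0.0645]]
[0.4718793  0.43202149]
(array([260.2, 103.9,   9. ]), array([ -0.3,  -0.4, -90.9]))
```

Request:
drive_tool --plan '[8,10,0,5,0,0,-10,8,30,0,9,0,0,-20,8,55,0,9,0,0,-30,8,85,0,9,0,0,-40,8,115,5,9,0,0,-50,8,145,10,9,0,0,-60,8,175,20,9,0,0,-70,8,205,40,9,0,0,-80,8,235,70,9,-0.3,-0.4,-90.9,8,260,104,9,-0.3,-0.4,-90.9,8,260,104,9,-0.3,-0.4,-90.9,8,260,104,9,-0.3,-0.4,-90.9]'

```text
time_s: 34.05
ee_pos: [0.4717, 0.4314, 0.2975]
ee_rot: [-3.139, -0.003, -3.093]
wrist_force: [-0.3, -1.2, -2.7]
width: 0.0126
```

```bash
python3 - <<'E'
from h import *
D=np.radians
s,e,R=tool(); print(e,s['ee_rot'],s['width'],s['wrist_force'])
a=D(92.8); c=np.array([.4719,.432]); print(goto([*c,.1995],a))
E
```

```text
[0.47165825 0.43136754 0.29751929] [-3.13915119e+00 -2.58887107e-03 -3.09318480e+00] 0.01263452333650232 [-0.26916347 -1.19912822 -2.71654674]
(array([-0.5,  0.9, 98. ]), array([-0.1, -0.1, -0. ]))
```

Request:
drive_tool --plan '[8,0,1,40,0,0,0,8,0,1,75,0,0,0,8,0,1,90,0,0,0,8,0,1,96,0,0,0,8,0,1,97.5,0,0,0,8,0,1,97.5,0,0,0,40,0,1,97,0,0,0,40,0,1,97,0,0,0,40,0,1,97,0,0,0,40,0,1,80,0,0,0,40,0,1,40,0,0,0,60,0,1,-60,0,0,0]'

```text
time_s: 35.55
ee_pos: [0.4712, 0.4321, 0.3197]
ee_rot: [-3.136, -0.007, -3.093]
wrist_force: [-0.2, 1.1, 0.5]
width: 0.0567
```

```bash
python3 - <<'E'
from h import *
s,e,R=tool(); print(e,s['ee_rot'],s['width'],s['wrist_force'])
print(goto([.44,.25,.5],np.pi/2))
E
```

```text
[0.47119093 0.4320664  0.31968493] [-3.13649166 -0.00650765 -3.09317237] 0.05673869608325112 [-0.22110666  1.09590158  0.47762347]
(array([  41.1, -181.3, -179.1]), array([-0.3, -0.4,  2.8]))
```

Request:
drive_tool --plan '[60,5,0,-60,0,0,0,60,41,-60,-120,0,0,2.8,60,41,-120,-179,0,0,2.8,60,41,-181,-179,0,0,2.8,60,41,-181,-179,0,0,2.8,60,41,-181,-179,0,0,2.8]'

```text
time_s: 36.3
ee_pos: [0.4395, 0.248, 0.5038]
ee_rot: [-3.138, 0.0, 3.137]
wrist_force: [-0.0, 0.6, -0.3]
width: 0.0598
```

```bash
python3 - <<'E'
from h import *
im,d,m=grab('wrist','w10'); C=cloud(m,d); Z=C[...,2]
for b in blobs(blue(im),80):
    r=rect(m,b,.032)
    if r[0][0]<.62: print(b.sum(),r,wp(r[0]).round(4))
h=cv2.cvtColor(im,cv2.COLOR_RGB2HSV)
k=(h[...,1]<40)&(h[...,2]>215)&(C[...,1]>.36)&(C[...,1]<.56)&(C[...,0]<.64)
for b in blobs(k,300): print('bar',b.sum(),rect(m,b,.012))
k=(h[...,1]<40)&(h[...,2]>110)&(C[...,1]>.36)&(C[...,1]<.56)&(C[...,0]<.64)
for b in blobs(k,300): print('mat+',b.sum(),rect(m,b,.002))
k=(Z>.035)&(Z<.06)&(C[...,1]>.38)&(C[...,0]<.6)
for b in blobs(k,100): print('rib',b.sum(),np.median(C[b],0).round(3),rect(m,b,.05))
s,e,R=tool(); print(e)
p,a=grip(0); print(p,np.degrees(a),goto([*p,.42],a+np.pi/2))
E
```

```text
88 (array([0.591 , 0.1029]), (0.5911, 0.1032), (28.1, 6.8), -89.9) [[ 0.0339 -0.0691]]
bar 4505 (array([0.4547, 0.4544]), (0.4699, 0.4504), (248.8, 58.4), 2.7)
mat+ 8310 (array([0.4605, 0.4528]), (0.473, 0.4507), (284.1, 79.7), 2.3)
rib 1019 [0.467 0.429 0.048] (array([0.4676, 0.4288]), (0.4699, 0.4287), (108.7, 18.7), 2.4)
[0.43964451 0.24925421 0.50222168]
[0.63677228 0.03850597] -88.12642800992221 (array([-197.8, -210. ,   82.4]), array([-0.3,  0. , 88. ]))
```

View pics/w10.png

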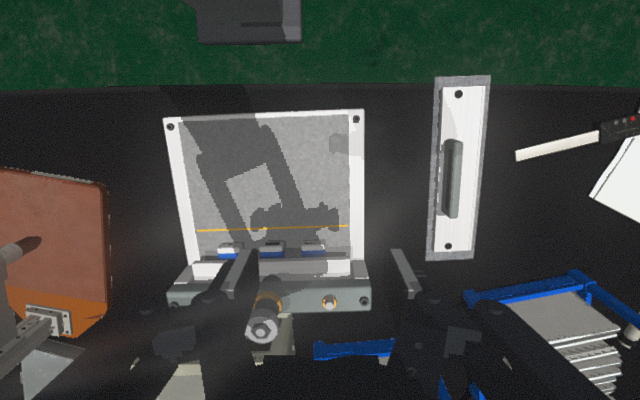

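Straightedge lies centred on its mat (bar (460,165), mat around it evenly); cells peek out under the plate at (230,248), (271,248), (313,248). Now the wrench.

Request:
drive_tool --plan '[60,-198,-210,82,0,0,88,60,-198,-210,82,0,0,88,60,-198,-210,82,0,0,88,60,-198,-210,82,0,0,88,60,-198,-210,82,0,0,88,60,-198,-210,82,0,0,88,60,-198,-210,82,0,0,88,60,-198,-210,82,0,0,88,60,-198,-210,82,0,0,88,60,-198,-210,82,0,0,88,60,-198,-210,82,0,0,88]'

```text
time_s: 37.72
ee_pos: [0.6371, 0.0393, 0.4199]
ee_rot: [-3.138, 0.003, 1.605]
wrist_force: [-0.1, -0.3, 0.1]
width: 0.0598
```

```bash
python3 - <<'E'
from h import *
s,e,R=tool(); print(e,s['ee_rot'])
p,a=grip(0.01); print(p,goto([*p,.298],a+np.pi/2))
E
```

```text
[0.63714791 0.03927904 0.41985454] [-3.13815910e+00  3.01073937e-03  1.60491227e+00]
[0.63542281 0.03846858] (array([ -0.4,  -1.3, 121.9]), array([-0.2,  0.2,  0.7]))
```

Request:
drive_tool --plan '[60,0,-1,50,0,0,0.6,60,0,-1,95,0,0,0.6,60,0,-1,115,0,0,0.6,60,-0.4,-1.3,122,0,0,0.6,60,-0.4,-1.3,122,0,0,0.6,30,-0.4,-1.3,122,0,0,0.6,30,-0.4,-1.3,122,0,0,0.6,30,-0.4,-1.3,122,0,0,0.6]'

```text
time_s: 38.72
ee_pos: [0.6356, 0.0385, 0.2987]
ee_rot: [-3.14, 0.003, 1.594]
wrist_force: [-0.2, -0.3, 0.4]
width: 0.0302
```

```bash
python3 - <<'E'
from h import *
s,e,R=tool(); print(e,s['ee_rot'],s['width'],s['wrist_force'])
for q in np.arange(.1,1.21,.1):
    p,a=grip(q); print(round(q,2),*goto([*p,.298],a+np.pi/2))
E
```

```text
[0.63556842 0.03845275 0.29873725] [-3.13957398e+00  3.11664603e-03  1.59444511e+00] 0.030182802446689288 [-0.23328548 -0.30611076  0.3545694 ]
0.1 [  0.6 -12.3   0.8] [-0.1  0.2  5.2]
0.2 [  2.5 -25.6   0.8] [-0.1  0.2 10.9]
0.3 [  5.7 -38.7   0.8] [-0.1  0.2 16.7]
0.4 [ 10.2 -51.5   0.8] [-0.1  0.2 22.4]
0.5 [ 16.  -63.7   0.8] [-0.1  0.2 28.1]
0.6 [ 22.9 -75.2   0.8] [-0.1  0.2 33.9]
0.7 [ 31.  -86.    0.8] [-0.   0.2 39.6]
0.8 [ 40.1 -96.    0.8] [-0.   0.2 45.3]
0.9 [  50.2 -105.     0.8] [-0.   0.2 51. ]
1.0 [  61.1 -112.9    0.8] [-0.   0.2 56.8]
1.1 [  72.7 -119.8    0.8] [-0.   0.2 62.5]
1.2 [  85.  -125.4    0.7] [ 0.   0.2 68.2]
```

Request:
drive_tool --plan '[30,0.6,-12,0.8,0,0,5,30,2.5,-25.6,0.8,0,0,11,30,5.7,-38.7,0.8,0,0,16.7,30,10,-51.5,0.8,0,0,22.4,30,16,-63.7,0.8,0,0,28,30,23,-75,0.8,0,0,34,30,31,-86,0.8,0,0,39.6,30,40,-96,0.8,0,0,45.3,30,50,-105,0.8,0,0,51,30,61,-113,0.8,0,0,56.8,30,72.7,-120,0.8,0,0,62.5,30,79,-122.8,0.8,0,0,65.5]'

```text
time_s: 40.22
ee_pos: [0.5109, 0.1145, 0.2986]
ee_rot: [3.137, 0.002, 0.45]
wrist_force: [0.9, -2.9, -0.2]
width: 0.0297
```

```bash
cat > wr.py <<'E'
from h import *
s,e,R=tool(); D=e[:2]-pw(.0775,0); q=PSI-np.pi/2-np.arctan2(D[1],D[0]); 
print(e,s['width'],'q_tool',q%(2*np.pi),np.hypot(*D),'F tool',R.inv().apply(s['wrist_force']).round(1))
E
python3 - <<'E'
from wr import *
for q in(1.2,1.25,1.3): p,a=grip(q); print(q,*goto([*p,.298],a+np.pi/2))
E
```

```text
[0.51093792 0.11452776 0.29856578] 0.029749709927700298 q_tool 1.151807066513183 0.13495515857016716 F tool [-0.4  3.   0.2]
1.2 [ 0.1 -6.5  0.5] [0.2 0.1 2.6]
1.25 [  0.6 -13.2   0.5] [0.2 0.1 5.5]
1.3 [  1.4 -19.9   0.5] [0.2 0.1 8.4]
```

Request:
drive_tool --plan '[30,0,-3,0.5,0,0,1.3,30,0,-6.5,0.5,0,0,2.6,30,0.3,-10,0.5,0,0,4,30,0.5,-13,0.5,0,0,5.5,30,0.5,-13,0.5,0,0,5.5]'

```text
time_s: 40.85
ee_pos: [0.5058, 0.1266, 0.2981]
ee_rot: [3.137, 0.001, 0.353]
wrist_force: [0.4, -2.3, 0.2]
width: 0.0301
```

```bash
python3 wr.py
```

```text
[0.50575905 0.12657469 0.29811673] 0.030131359531142154 q_tool 1.2489962856200754 0.1349933821413897 F tool [-0.5  2.3 -0.2]
```

Request:
drive_tool --plan '[30,0,-2,0,0,0,0.8,30,0,-4,0,0,0,1.6,30,0,-4,0,0,0,1.6]'

```text
time_s: 41.22
ee_pos: [0.5045, 0.1301, 0.2982]
ee_rot: [3.136, 0.001, 0.325]
wrist_force: [2.5, -4.5, -0.5]
width: 0.0302
```

```bash
python3 wr.py
```

```text
[0.50448795 0.13014151 0.29819058] 0.030152367265936696 q_tool 1.2770462891792247 0.13500043919269436 F tool [0.9 5.1 0.5]
```

Request:
drive_tool --plan '[30,0,-2,0,0,0,0.5,30,0,-4,0,0,0,1,30,0,-4,0,0,0,1]'

```text
time_s: 41.6
ee_pos: [0.5037, 0.1326, 0.2983]
ee_rot: [3.132, 0.0, 0.307]
wrist_force: [3.5, -9.2, 0.5]
width: 0.0299
```

```bash
python3 wr.py
```

```text
[0.50369554 0.13263132 0.29826021] 0.029902439539117844 q_tool 1.2964019505913134 0.13497783921374135 F tool [ 0.6  9.9 -0.4]
```

Request:
drive_tool --plan '[30,0,-2,0,0,0,0.5,30,0,-4,0,0,0,1,30,0,-4,0,0,0,1]'

```text
time_s: 41.98
ee_pos: [0.503, 0.135, 0.2982]
ee_rot: [3.127, 0.0, 0.288]
wrist_force: [3.9, -9.1, 1.1]
width: 0.03
```

```bash
python3 wr.py
```

```text
[0.50298227 0.13501887 0.29824462] 0.03002721924544684 q_tool 1.3148639186641076 0.13495901186258638 F tool [ 1.1  9.9 -1. ]
```

Request:
drive_tool --plan '[30,0,-3,0,0,0,1,30,0,-6,0,0,0,2,30,0,-9,0,0,0,3.5,30,0,-9,0,0,0,3.5]'

```text
time_s: 42.48
ee_pos: [0.501, 0.1422, 0.2981]
ee_rot: [3.122, -0.001, 0.226]
wrist_force: [3.9, -10.3, -0.2]
width: 0.0302
```

```bash
python3 wr.py
```

```text
[0.500972   0.14218065 0.29814171] 0.030169854603134656 q_tool 1.3699646916840582 0.13505254880490913 F tool [ 1.5 10.9  0.4]
```

Request:
drive_tool --plan '[30,0,-3,0,0,0,1,30,0.3,-6,0,0,0,2.3,30,0.5,-9.5,0,0,0,4,30,0.5,-9.5,0,0,0,4]'

```text
time_s: 42.98
ee_pos: [0.4997, 0.1499, 0.2979]
ee_rot: [3.117, -0.002, 0.155]
wrist_force: [2.9, -10.0, 0.3]
width: 0.0301
```

```bash
python3 - <<'E'
from wr import *
im,d,m=grab('wrist','w11')
S=pw(.0775,0)
cv2.imwrite('pics/w11b.png',im[:,:,::-1])
E
```

```text
[0.49968338 0.14988536 0.29789493] 0.030052652495124895 q_tool 1.4278362693630455 0.13474878331345752 F tool [ 1.3 10.3 -0. ]
```

View pics/w11.png

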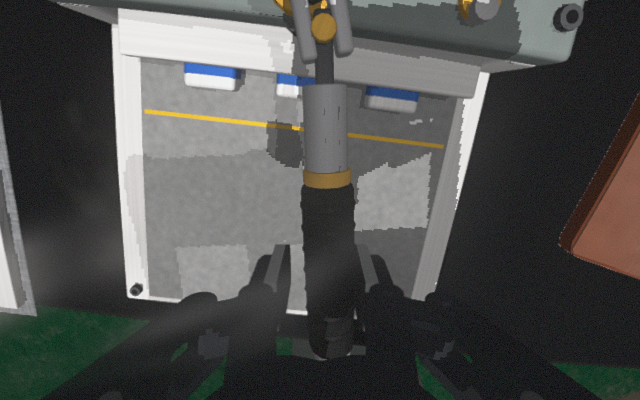

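The view shows the wrench shaft running from the neck (323,25) to the grip end (331,345), between the jaws. I'll compute its direction.

```bash
python3 - <<'E'
from wr import *
m=ctrl.camera_model('wrist'); P=onplane(m,[(323,25),(324,95),(326,165),(328,215)],.140); print(P.round(4), wp(P).round(4))
d=P[3]-P[0]; w=np.arctan2(d[1],d[0]); phi=(PSI-np.pi/2-w)%(2*np.pi); print('total angle',phi,'bend',phi-1.25)
S=pw(.0775,0); a=PSI-np.pi/2-1.25; N=S+.035*np.array([np.cos(a),np.sin(a)]); print('neck expected',N)
for p in P: 
    D=p[:2]-N; print((PSI-np.pi/2-np.arctan2(D[1],D[0]))%(2*np.pi)-1.25,np.hypot(*D))
E
```

```text
[0.499662   0.14986206 0.2978802 ] 0.029846400777574632 q_tool 1.4276937613578908 0.13477391080648024 F tool [ 0.7 10.6  0.1]
[[0.6019 0.1621 0.14  ]
 [0.5781 0.158  0.14  ]
 [0.5518 0.1531 0.14  ]
 [0.5309 0.1489 0.14  ]] [[ 0.0467 -0.0103]
 [ 0.0228 -0.0136]
 [-0.0037 -0.0177]
 [-0.0247 -0.0212]]
total angle 1.4190742403717624 bend 0.16907424037176244
neck expected [0.59952269 0.1613175 ]
3.1633679609756538 0.0025404817666888554
0.20146453481532922 0.021646190330026762
0.18260881190707878 0.04846170370513634
0.17441968253210693 0.06975293719842358
```

Bend ≈ 0.17 rad at ~10.5 N with the spindle tight, so it has clicked. Easing back.

```bash
python3 - <<'E'
from h import *
for q in(1.35,1.25): p,a=grip(q); print(q,*goto([*p,.298],a+np.pi/2))
E
```

```text
1.35 [ 0.4 10.5  0.1] [ 1.4 -0.1 -5.6]
1.25 [ 2.4 23.8  0.5] [  1.4   0.  -11.3]
```

Request:
drive_tool --plan '[30,0,4,0,0.5,0,-2,30,0.2,8,0,1,0,-4,30,0.6,12,0,1.4,0,-6.2,30,1,16,0,1.4,0,-8,30,1.7,20,0.3,1.4,0,-9.7,30,2.2,23,0.5,1.4,0,-11,30,2.2,23,0.5,1.4,0,-11]'

```text
time_s: 43.9
ee_pos: [0.5052, 0.1279, 0.2976]
ee_rot: [-3.141, 0.001, 0.348]
wrist_force: [-0.6, 0.6, 0.0]
width: 0.0299
```

```bash
python3 - <<'E'
from wr import *
im,d,m=grab('wrist','w12'); h=im.max(2)
# centreline of dark grip rows
for r in (195,215,235):
    k=np.nonzero((h[r,280:380]<50))[0]+280; print(r,k.min(),k.max(),len(k))
E
```

```text
[0.50516544 0.12785836 0.29763264] 0.02993650083688457 q_tool 1.2594315766110735 0.13511185198891046 F tool [-0.4 -0.8 -0. ]
195 303 353 51
215 304 353 47
235 304 351 36
```

View pics/w12.png

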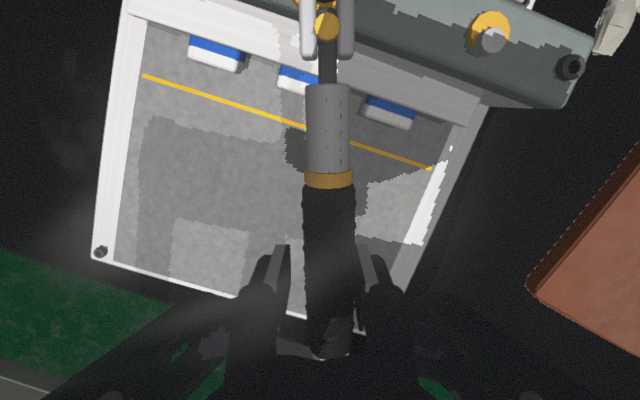

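The wrench is straight again (fork in line at (325,30)), centred between the jaws with no load. Let go and lift.

Request:
drive_tool --plan '[50,0,0,0,0,0,0,50,0,0,0,0,0,0,50,0,0,-20,0,0,0,50,0,0,-60,0,0,0,50,0,0,-120,0,0,0,50,0,0,-180,0,0,0,50,0,0,-210,0,0,0,50,0,0,-210,0,0,0]'

```text
time_s: 44.95
ee_pos: [0.505, 0.128, 0.5113]
ee_rot: [3.141, -0.006, 0.348]
wrist_force: [0.1, -0.3, -1.3]
width: 0.0498
```

```bash
python3 - <<'E'
from wr import *
im,d,m=grab('wrist','w13'); C=cloud(m,d); S=pw(.0775,0)
k=(abs(C[...,2]-.15)<.012)&(im.max(2)<75)&(C[...,0]>.43)&(C[...,0]<.62)&(C[...,1]>.02)&(C[...,1]<.25)
P=C[k]; D=P[:,:2]-S; r=np.hypot(*D.T); a=(PSI-np.pi/2-np.arctan2(D[:,1],D[:,0]))%(2*np.pi); kk=(r>.09)&(r<.175); print('q',kk.sum(),np.median(a[kk]))
Q=P[kk][:,:2]; c=Q.mean(0); w=np.linalg.svd(Q-c,full_matrices=0)[2][0]; w=w if w[0]<0 else -w; print('dir',(PSI-np.pi/2-np.arctan2(w[1],w[0]))%(2*np.pi))
h=cv2.cvtColor(im,cv2.COLOR_RGB2HSV); bl=(h[...,0]>100)&(h[...,0]<125)&(h[...,1]>130)&(h[...,2]>60)
for b in blobs(bl,60):
    r_=rect(m,b,.032)
    if .55<r_[0][0]<.62: print(b.sum(),r_,wp(r_[0]).round(4))
it,dt,mt=grab('top','t13')
big=cv2.resize(it[145:265,190:440],None,fx=3.2,fy=3.2,interpolation=cv2.INTER_CUBIC); cv2.imwrite('pics/crop13.png',big[:,:,::-1])
E
```

```text
[0.50502299 0.1279932  0.51131769] 0.049791546845119855 q_tool 1.2607258995168997 0.13520057715736866 F tool [-0.1  0.3  1.3]
q 1456 1.2377681639696931
dir 1.2338648347501826
100 (array([0.585 , 0.2348]), (0.5851, 0.2344), (34.4, 4.7), -87.2) [[0.0322 0.0629]]
72 (array([0.5871, 0.174 ]), (0.5872, 0.174), (27.5, 4.4), -89.0) [[0.0323 0.002 ]]
63 (array([0.5893, 0.1047]), (0.5894, 0.1057), (33.0, 3.6), -88.7) [[ 0.0322 -0.0673]]
```

View pics/w13.png

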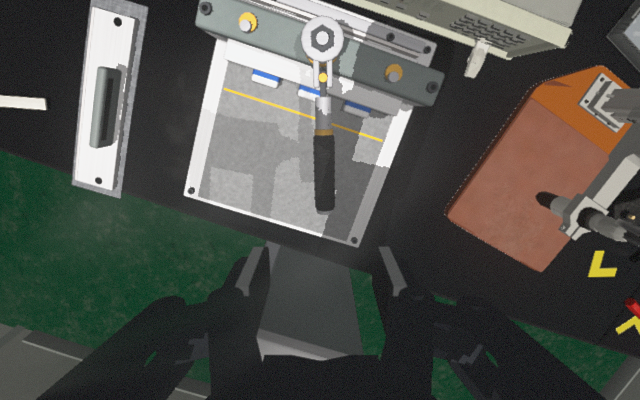

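View pics/crop13.png

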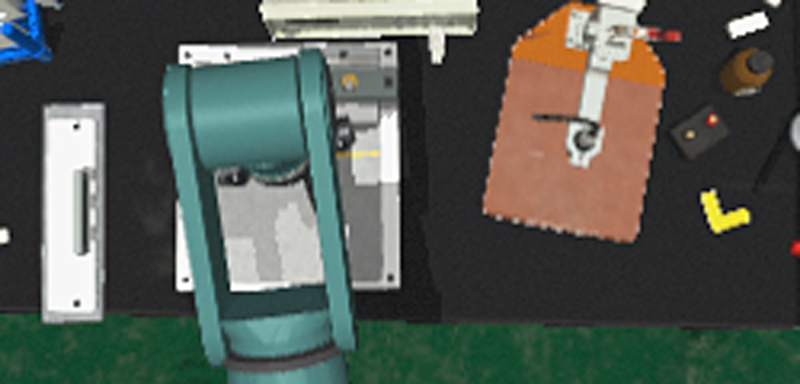

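The wrench is straight at q≈1.24 and the cells line up in a row. The straightedge is flat on its mat, and the bottle and resistor haven't moved. Handing in.

```bash
python3 -c "
from rig import ctrl
print(ctrl.close_job())"
```

```text
the job is handed in; nothing more can be done
None
```

The job is done and handed in at about 45 s of the 210 s allowed; the interface gave no verdict.

I opened the press and laid the three cells present side by side before the yellow line. I then pushed the row home with the straightedge, laid it back on its mat, and turned the wrench clockwise until it gave. After easing it back I let go.

**Last checks:**
- **Cells:** their visible near ends line up within about 0.2 mm across the row. During the push the force rose from 3.5 to 10.5 N and travel stalled, which points to contact with the back stop. The stop is hidden under the plate, so I could not see the contact itself.
- **Wrench:** it bent about 0.17 rad at roughly 10.5 N, slightly under the stated 11 N. After easing back it is straight, and the spindle reads about 1.24 rad.
- **Straightedge:** it lies flat and centred on its mat, within about 3 mm.
- **Bottle and resistor:** both look unmoved in the final top view. The arm is clear of everything.

No check failed. One thing disagreed: when I gripped the third cell, the tool stood 6 to 8 mm off its commanded position with 7 N upward force, but the cell was held square and laid correctly.

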